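Sift mixed stones by size with a tipping shaker

ROBOT

A 7-joint arm with a two-finger parallel gripper is mounted at the origin on a cart in front of the work surface, level with it; the furniture and walls round the work are solid. World frame = base frame: x ahead of the robot, y to its left, z up, the work surface at z = 0. Lengths are in m, angles in rad, forces in N, time in s.
With the tool pointing down it reaches from about 0.425 to 0.925 m from the base axis. Payload 6.8 kg.
Tool frame: the origin (TCP) lies midway between the tips of the shut fingers; the grasp point (between the pads) lies 19 mm behind it; z points along the fingers, y is the line along which they close (so a half turn about z gives the same grasp; the last joint's range is limited). The gripper opens to 85 mm and grips with 20 to 120 N. Pads are 22 mm wide; open, the fingers measure 114 mm over their backs; the gripper's body (76 mm by 85 mm) begins 54 mm behind the grasp point. The pads swing forward as they close: fully open they stand 13 mm farther back than shut.
Start: joints at [1.113, 0.477, 0.022, 1.555, -0.011, 1.109, -0.083], TCP at [0.231, -0.634, 0.231] pointing down, gripper open.
Joint ranges: [-2.96, 2.96], [-0.34, 2.1], [-1.41, 1.46], [0.24, 2.44], [-1.37, 4.51], [0.17, 1.92], [-2.96, 2.96]. Speed limits (rad/s): [2.39, 2.39, 3.14, 3.14, 3.14, 3.14, 3.14].

INTERFACE

Orientations are given as a unit quaternion [w, x, y, z].
In Python, from cell import robot gives the robot as it stands. The module is installed in compiled form; this text tells all that it offers.
- The arm moves only by the tool drive_tool, never from a script. Its argument "plan" is a list of rows, each a list of 7 numbers: the closure, from -1 (fully open) to 1 (shut), then the shift along the tool's x, y, z normalised to -1 to 1, where 1 is 200 mm, then the turn, a rotation vector about the tool's x, y, z normalised to -1 to 1, where 1 is 90 degrees. In form: [[grip, x, y, z, ax, ay, az], ...]. A call has 1 to 8 rows; each row is the pose to reach, as a shift and turn from the pose commanded when the call began, along the tool's axes at that moment; what a row does not reach only later rows make up. A row lasts 1/12 s, in which the tool goes at most 41.7 mm and 7.16 degrees, less where a joint would pass 70% of its speed; a pose out of reach is approached as far as the arm can. A call with a number of a shift or a turn outside -1 to 1 is refused whole. A call with a gripper value outside its range is refused whole. The fingers move at their own pace and stop on an object; "squeeze" is the grip in N (left out, the last holds). Time passes only in rows, so rows that repeat a pose let the fingers close. It gives the time, the measured TCP pose, the force, the opening and the grip force at its end, in the units of the state.
- robot.observe(): the state, without advancing time (a new reading comes with each control period).
- robot.capture(name): name is "scene" or "top" or "wrist"; returns the picture (384x512x3 uint8, red, green, blue); there is no depth.
- robot.camera_info(name): a dict with "camera_matrix" (3x3 intrinsics, pixels), "rvec" (rotation vector, rad) and "tvec" (3), from world to camera coordinates, as OpenCV has them. Camera axes: x right, y down, z forward; pixel columns grow to the right and rows downward; lengths in m; the calibration is good to about 2 mm. The wrist camera is an equidistant fisheye: a pixel r from the principal point sees the ray r / f radians off the axis. A picture is of the moment at which its call begins: read the wrist's pose just before it. camera_info takes no time and is no camera call; for the wrist camera it gives the pose at the moment of the call.
- robot.sign_off(): hands the job in; it is judged then, once.
The state is a dict: "time_s": time; "joints": joint angles; "qvel": joint speeds; "joint_torque": joint torques, N m; "eef_pos": TCP position; "eef_rot": TCP orientation; "contact_force": force on the tool from outside, world axes, zero at the start; "moment": the same for the moment, N m; "width": opening from 0.0 (shut) to 1.0 (fully open); "gripper_force": force on a finger pad.
Only numpy, scipy, OpenCV 4.12 (cv2) and the standard library are available. Lean on these libraries where they do the work, as an engineer would, in place of code of your own. Each camera call takes 0.05 s, during which the arm holds its last target. There are 200 camera calls.

TASK

Sift the blue stones lying on the board by size. Swing the shaker stand's brace leg out until it seats at the end of its travel, stand the blue tray on the board in front of the shaker's pouring side, put every stone that is there into the shaker through the big opening of its cap, and turn the cap so that its row of small holes (red mark on the rim) is straight over the pouring side. Then tip the shaker right over by its red lever (rock it again if some hang up), so that all the small stones end up in the tray while the large ones stay inside, set the shaker fully upright again, leave the cap as it is and only then fold the leg fully back; never tip the shaker unless the leg is out, and do not disturb the loupe and solder spool.

Things in the scene. Friction and masses are not known exactly. Their poses are not given: they have to be found in the camera images.
- stand: aluminium stand of the shaker, fixed to the board, 0.12 m wide with two cheeks 140 mm high; origin on the board straight under the tipping axis, its -x side is the pouring side (faces roughly to the robot's left, world +y), its +y side, away from the robot, carries the lever, its -y side, towards the robot, the leg. Behind the cheeks lie a base plate and a rest post (x 5 to 80 mm); in front of x = -20 mm the board is free
- canister (a joint): tipping angle of the shaker canister: 0 upright, end stop 2.36 tipped right over towards the pouring side (-x of the stand). Axis along the stand's y through point pivot. Friction (about 3 N at the lever grip) holds it wherever it is left
- pivot (a point): on the tipping axis, in the middle of the stand, 125 mm above the board; its frame turns with the canister (equal to the stand's frame when upright)
- chamber (a point): centre of the canister's chamber; its frame turns with the canister. Clear-walled box, inside 72 mm (x) by 70 mm (y) by 66 mm (z), walls 4 mm, upright just behind the pivot (chamber centre 30 mm in +x of it and 33 mm above it); it is closed at the top by the cap. Three grey ribs 18 mm high along the pouring wall form 15 mm channels that lead the small stones to the small holes
- lever_grip (a point): middle of the red lever grip, a round bar 12 mm thick and 44 mm long, parallel to the tipping axis, 92 mm in +y of the stand's middle plane; it moves with the canister on a circle of 80 mm radius round the pivot axis, 45 degrees up and back (+x) of the axis when upright and level in front of it when tipped right over. Can be pinched from above and followed
- cap (a joint): turn of the round white cap (124 mm across) about the canister's axis, anticlockwise from above positive, range -0.6 to 3.3. At 0 the small holes lie over the pouring side and the big opening at the back; at 3.14 the other way round. Light friction (about 0.035 N m) holds it where it is left
- cap_knob (a point): middle of the black bar knob on the cap's axis: 10 mm thick (x of its frame), 46 mm long (y), from 4 to 26 mm above the cap's underside; the point is 11 mm below its top. The frame turns with the cap: -x to the small holes, +x to the big opening
- cap_opening (a point): centre of the big opening, at the cap's upper face: 27 mm (x of its frame, radial) by 44 mm (y), 22.5 mm from the axis; lets all stones through and lies above the free part of the chamber at every cap angle from -0.6 to 1.75 (beyond that it comes over the ribs, on which a large stone can get stuck). The bar knob stands beside it, its face 17.5 mm from this point and 22 mm higher than the plate
- cap_small_holes (a point): middle of the row of four small holes at the cap's upper face, each 21 mm (radial) by 15 mm; they let the small stones through and hold the large ones back
- leg (a joint): swing of the brace leg: 0 folded back, 1.5 fully out, seated at its end stop; grows clockwise from above (from the back of the stand outwards, then towards the pouring side). Friction (about 1 N at the peg) holds it where it is left
- leg_hinge (a point): on the leg's upright hinge axis, 13 mm above the board, 86 mm in -y of the stand's origin
- leg_peg (a point): middle of the leg's upright red peg (12 mm thick, from 18 to 52 mm above the board), 70 mm from the hinge axis; the leg bar below it is 14 mm wide. The frame's x runs along the leg from hinge to tip. Can be pinched from above and followed
- tray_place (a point): point on the board before the pouring side, fixed to the stand, 93 mm in -x of its origin: a good place for the tray's centre, with the tray's sides parallel to the stand's and its finger tab towards the robot (-y of the stand). Tipped right over, the low edge of the cap, where the stones leave, is about 50 mm above the board
- tray_floor (a point): centre of the loose blue tray's floor (4 mm above its underside), 110 mm by 110 mm outside, walls 28 mm high and 4 mm thick, 0.12 kg; frame x, y along the sides
- tray_tab (a point): middle of the gripping part of the tray's finger tab, 38 mm above the tray's underside: an upright plate 34 mm long (y of its frame) and 10 mm thick (x), on the outside of the middle of the -x wall (the wall itself ends 28 mm up), 58 mm from the tray's centre, top at 46 mm
- small_1_mid (a point): blue polished stone, an eight-sided barrel 12 mm across and 11 mm high, starting upright on the board in front of the shaker and to its left; point at its centre. None if this stone is absent in this run (a small stone)
- small_2_mid (a point): blue polished stone, an eight-sided barrel 12 mm across and 11 mm high, starting upright on the board in front of the shaker and to its left; point at its centre. None if this stone is absent in this run (a small stone)
- small_3_mid (a point): blue polished stone, an eight-sided barrel 12 mm across and 11 mm high, starting upright on the board in front of the shaker and to its left; point at its centre. None if this stone is absent in this run (a small stone)
- large_1_mid (a point): blue polished stone, an eight-sided barrel 22 mm across and 20 mm high, starting upright on the board in front of the shaker and to its left; point at its centre. None if this stone is absent in this run (a large stone)
- large_2_mid (a point): blue polished stone, an eight-sided barrel 22 mm across and 20 mm high, starting upright on the board in front of the shaker and to its left; point at its centre. None if this stone is absent in this run (a large stone)
- loupe: small folding loupe, 22x33x12 mm, leave alone; origin under it
- solder_spool: spool of solder wire, 46 mm across, 32 mm high, leave alone; origin under it

How it is judged:
By the outcome, as a careful person would: the job done as asked, in the order asked, and still so for the second after the job is handed in, with the robot touching nothing.
Of small_1, small_2, small_3 only 2 to 3 are there at a start; the rules pass over those that are not, and their reading is None.
Of large_1, large_2 only 1 to 2 are there at a start; the rules pass over those that are not, and their reading is None.
At some moment in a run one of tray may be knocked a few centimetres aside while the robot is not near it.
Once in a run the grip may slacken for a moment while it holds something.
It also fails if it takes over 210 s, if anything falls off the work surface, if the arm or the gripper's body presses on something with over 40 N, if the wrist force passes 120 N, or if a joint passes its speed limit or range.

## Working session

There is one attempt and no reset: what is moved stays moved. The work goes in short steps, Python scripts to look and compute and a tool call to move; the robot and the scene stay as the last step left them, time stands still between calls to the robot, and variables do not carry over. Pictures are saved under pics/ and viewed, at most 14 in all, crops included, and the job is handed in when it is done.

Besides the shell and the picture viewer there is one more tool, called after "Call:" by a JSON object that holds its "op" and its "data", one argument or row to a line. drive_tool: Moves the arm, as the interface text tells. Scaled input: -1 to 1 covers 200 mm each way for a shift and 90 degrees each way for a turn. Its arguments: {"type":"object","properties":{"plan":{"type":"array","items":{"type":"array","items":{"type":"number"}}},"squeeze":{"type":"number"}},"required":["plan"]}

```bash
ls; mkdir -p pics; cat > h.py <<'E'
import numpy as np, cv2
from cell import robot
from scipy.spatial.transform import Rotation as R
def cap(n,f=None):
    ci=robot.camera_info(n); im=robot.capture(n)
    if f: cv2.imwrite('pics/'+f,cv2.cvtColor(im,cv2.COLOR_RGB2BGR))
    return im,ci
def ray(ci,uv,fish=False):
    K=np.array(ci['camera_matrix']);Rm=cv2.Rodrigues(np.array(ci['rvec'],float))[0];t=np.array(ci['tvec'],float).ravel()
    x=(uv[0]-K[0,2])/K[0,0];y=(uv[1]-K[1,2])/K[1,1]
    if fish:
        r=np.hypot(x,y)+1e-12; d=np.array([x/r*np.sin(r),y/r*np.sin(r),np.cos(r)])
    else: d=np.array([x,y,1.])
    return -Rm.T@t, Rm.T@d
def onz(ci,uv,z,fish=False):
    o,d=ray(ci,uv,fish); return o+d*(z-o[2])/d[2]
def proj(ci,p,fish=False):
    K=np.array(ci['camera_matrix']);Rm=cv2.Rodrigues(np.array(ci['rvec'],float))[0];t=np.array(ci['tvec'],float).ravel()
    c=Rm@np.array(p)+t
    if fish:
        h=np.hypot(c[0],c[1]);th=np.arctan2(h,c[2]);a=c[:2]/(h+1e-12)*th
    else: a=c[:2]/c[2]
    return np.array([K[0,0]*a[0]+K[0,2],K[1,1]*a[1]+K[1,2]])
def pose():
    s=robot.observe(); q=s['eef_rot']; return np.array(s['eef_pos']),R.from_quat([q[1],q[2],q[3],q[0]]),s
def blobs(im,lo,hi,amin=15):
    hsv=cv2.cvtColor(im,cv2.COLOR_RGB2HSV); m=cv2.inRange(hsv,np.array(lo),np.array(hi))
    n,l,st,c=cv2.connectedComponentsWithStats(m)
    return [(c[i].round(1).tolist(),st[i].tolist()) for i in range(1,n) if st[i][4]>=amin],m
E
python3 - <<'E'
from h import *
p,r,s=pose();print(s)
for n in('scene','top','wrist'):
    im,ci=cap(n,n+'0.png');print(n,ci['camera_matrix'],ray(ci,(256,192)))
    for b in blobs(im,(95,80,40),(130,255,255))[0]:print('blue',b)
    for b in blobs(im,(0,120,80),(8,255,255))[0]:print('red',b)
E
```

```text
pics
{'time_s': 0.0, 'joints': array([ 1.11289511,  0.47777562,  0.0223599 ,  1.55646121, -0.01152376,
        1.10930217, -0.08310525]), 'qvel': array([ 0.00059796,  0.00170311,  0.00063041,  0.00020986, -0.00036747,
       -0.00054348,  0.00026587]), 'joint_torque': array([ 1.17112268e-03, -5.96446788e+01,  1.60819005e+00, -2.81194353e+01,
        1.23627449e-02,  9.36535449e-03, -1.71116454e-05]), 'eef_pos': array([ 0.23110544, -0.63356849,  0.2303384 ]), 'eef_rot': array([-8.82465600e-04,  9.84744499e-01,  1.74004150e-01, -2.18215913e-04]), 'contact_force': array([0.33070116, 0.5449501 , 0.04261546]), 'moment': array([-0.0681372 , -0.01219792, -0.01377606]), 'gripper_force': 0.0, 'width': 1.0025064941376947}
scene [[363.73099936   0.         259.75098151]
 [  0.         363.73099936 187.21542382]
 [  0.           0.           1.        ]] (array([0.23633917, 0.37075701, 0.76829261]), array([ 0.3500314 , -0.56883717, -0.74443379]))
blue ([242.9, 219.9], [234, 207, 20, 25, 210])
red ([263.5, 114.0], [257, 112, 14, 5, 34])
red ([338.2, 179.9], [336, 175, 6, 11, 44])
red ([201.0, 273
[... 185 characters left out ...]
572324,  1.01208675]), array([ 0.09811154, -0.00665037, -0.99518297]))
blue ([305.5, 109.9], [296, 101, 20, 18, 232])
blue ([241.1, 158.7], [220, 137, 43, 46, 1763])
blue ([238.9, 210.7], [237, 208, 5, 6, 24])
blue ([239.8, 226.6], [237, 224, 6, 6, 25])
red ([344.8, 135.5], [342, 126, 7, 19, 100])
red ([175.1, 181.4], [172, 180, 8, 4, 26])
red ([339.1, 239.8], [337, 238, 5, 5, 23])
red ([17.5, 297.3], [15, 295, 6, 5, 17])
wrist [[297.31863964   0.         252.5746358 ]
 [  0.         297.31863964 196.74475606]
 [  0.           0.           1.        ]] (array([ 0.29664349, -0.6093381 ,  0.37455787]), array([-0.24174178, -0.09751791, -0.96562859]))
blue ([356.2, 28.4], [349, 19, 16, 20, 190])
```

```bash
python3 - <<'E'
import cv2
a=cv2.imread('pics/top0.png');b=cv2.imread('pics/scene0.png')
cv2.imwrite('pics/top0b.png',cv2.resize(a[60:330,110:470],None,fx=2.2,fy=2.2,interpolation=2))
cv2.imwrite('pics/scene0b.png',cv2.resize(b,None,fx=1.55,fy=1.55))
E
```

```text
(no output)
```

View pics/top0b.png

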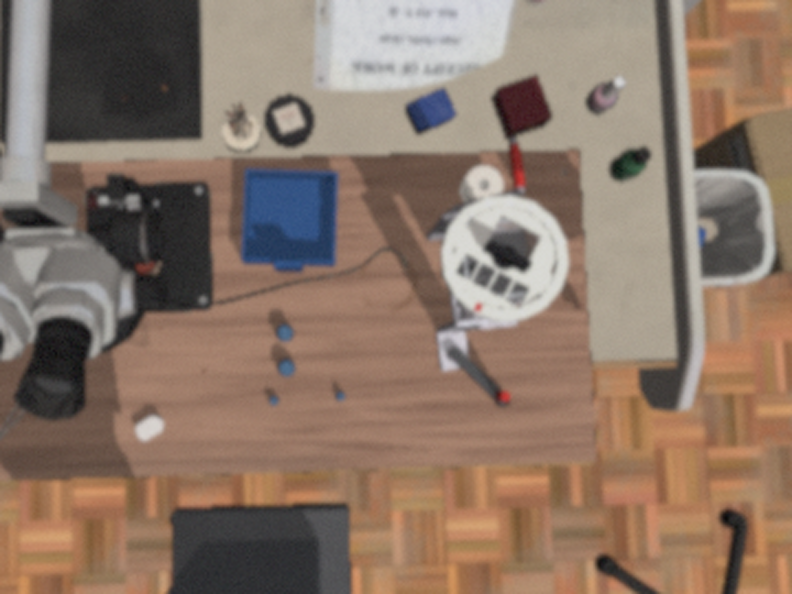

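View pics/scene0b.png

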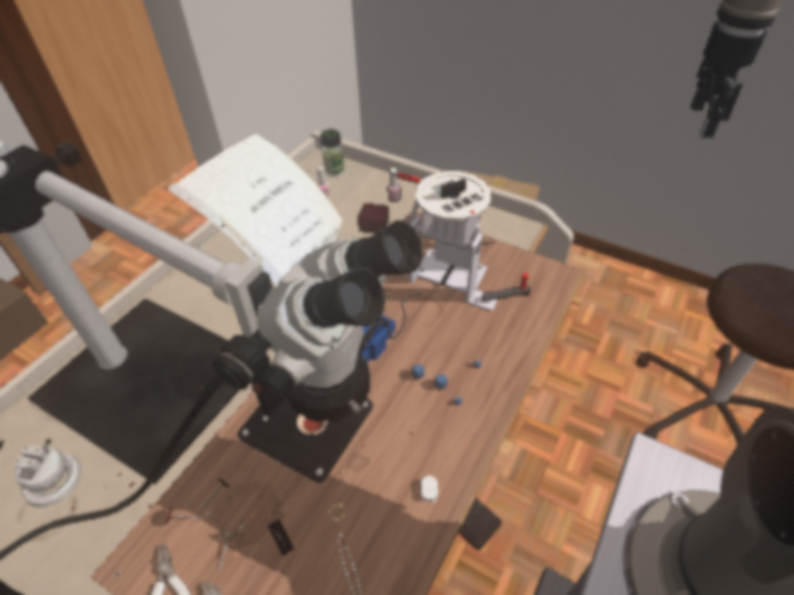

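The top view (crop) shows the tray at (290,217) with its tab downwards and two large stones at (285,330) and (286,366). Two small stones are at (272,398) and (340,394). The shaker cap is at (505,258), the leg runs from hinge (455,350) to peg (503,397), the lever is at (517,165), the spool at (483,183), and a white loupe-like thing is at (150,428). Next I turn these into positions.

```bash
python3 - <<'E'
from h import *
ci=robot.camera_info('top'); im=cv2.cvtColor(cv2.imread('pics/top0.png'),cv2.COLOR_BGR2RGB)
f=lambda u,v:(u/2.2+110,v/2.2+60)
for n,uv,z in [('tray_px',(241.1,158.7),.01),('tab',f(290,267),.046),('peg',(339.1,239.8),.05),('hinge',f(455,350),.02),('lever',(344.8,135.5),.187),('capc',f(505,258),.2),('spool',f(483,183),.032),('loupe',f(150,428),.01),('reddot',f(478,307),.2),('board_corner',f(585,155),0),('board r',f(593,460),0),('board l',f(130,470),0)]:
    print(n,onz(ci,uv,z).round(4))
for b in blobs(im,(95,60,30),(130,255,255),8)[0]:
    u,v=b[0]
    if v>195 : print(b,onz(ci,b[0],.008).round(4))
# tray corners
m=blobs(im,(95,60,30),(130,255,255),8)[1]
cs=max(cv2.findContours(m,cv2.RETR_EXTERNAL,cv2.CHAIN_APPROX_SIMPLE)[0],key=cv2.contourArea)
bx=cv2.boxPoints(cv2.minAreaRect(cs));print([onz(ci,x,.028).round(4)[:2] for x in bx])
# cap ellipse
hsv=cv2.cvtColor(im,cv2.COLOR_RGB2HSV); w=cv2.inRange(hsv,(0,0,185),(180,45,255));w[:, :300]=0;w[:140]=0;w[:,375:]=0
c=max(cv2.findContours(w,cv2.RETR_EXTERNAL,cv2.CHAIN_APPROX_SIMPLE)[0],key=cv2.contourArea)
print(cv2.boundingRect(c),cv2.minEnclosingCircle(c)); print(onz(ci,cv2.minEnclosingCircle(c)[0],.198))
a=cv2.imread('pics/top0.png')[125:260,295:395];cv2.imwrite('pics/t1.png',cv2.resize(a,None,fx=4.4,fy=4.4,interpolation=2))
s=cv2.imread('pics/scene0.png')[100:200,240:360];print(robot.observe()['time_s'])
E
```

```text
tray_px [ 0.6189 -0.0955  0.01  ]
tab [ 0.5541 -0.0971  0.046 ]
peg [ 0.4012 -0.3353  0.05  ]
hinge [ 0.4547 -0.2869  0.02  ]
lever [ 0.6312 -0.3283  0.187 ]
capc [ 0.5379 -0.3096  0.2   ]
spool [ 0.6496 -0.3259  0.032 ]
loupe [0.3733 0.0721 0.01  ]
reddot [ 0.4911 -0.2815  0.2   ]
board_corner [ 0.6882 -0.4583  0.    ]
board r [ 0.3214 -0.4477  0.    ]
board l [0.3244 0.098  0.    ]
([239.0, 210.7], [236, 208, 7, 6, 30]) [ 0.4821 -0.0868  0.008 ]
([239.6, 226.5], [237, 224, 6, 6, 31]) [ 0.4411 -0.0875  0.008 ]
[array([ 0.6741, -0.0425]), array([ 0.6713, -0.1517]), array([ 0.5534, -0.1484]), array([ 0.5562, -0.0404])]
(311, 140, 58, 69) ((332.8700866699219, 174.2086639404297), 35.60417556762695)
[ 0.54510142 -0.29614233  0.198     ]
0.15
```

View pics/t1.png

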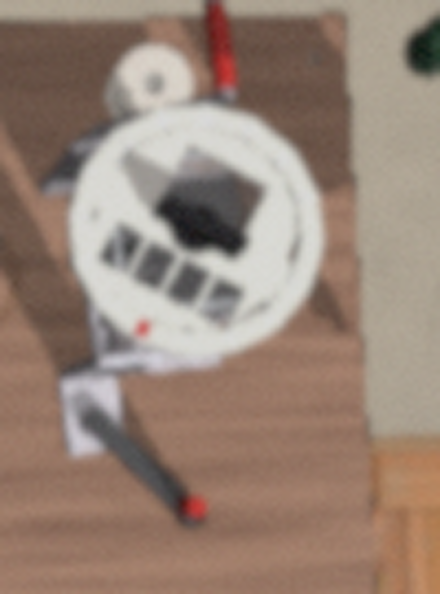

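The pictures agree: the stand is turned about -85° with its origin near (0.540,-0.280), the leg is at about 0.9 and the cap at about 1.0. I'll fly to the peg.

Call:
{"op": "drive_tool", "data": {
  "plan": [
    [-1,0.65,-0.555,0,0,0,0],
    [-1,0.65,-0.555,0,0,0,0],
    [-1,0.65,-0.555,0,0,0,0],
    [-1,0.65,-0.555,0,0,0,0],
    [-1,0.65,-0.555,0,0,0,0]
  ]
}}

```text
time_s: 0.57
eef_pos: [0.3209, -0.4777, 0.2311]
eef_rot: [-0.002, 0.984, 0.179, 0.001]
contact_force: [0.3, 0.8, -0.3]
width: 0.995
gripper_force: 0.0
```

Call:
{"op": "drive_tool", "data": {
  "plan": [
    [-0.3,0.65,-0.555,0.5,0,0,0],
    [-0.3,0.65,-0.555,0.5,0,0,0],
    [-0.3,0.65,-0.555,0.5,0,0,0],
    [-0.3,0.65,-0.555,0.5,0,0,0],
    [-0.3,0.65,-0.555,0.5,0,0,0],
    [-0.3,0.65,-0.555,0.5,0,0,0]
  ]
}}

```text
time_s: 1.07
eef_pos: [0.4012, -0.3292, 0.1282]
eef_rot: [-0.003, 0.984, 0.178, -0.001]
contact_force: [0.1, 0.0, -0.4]
width: 0.652
gripper_force: 0.0
```

```bash
cat >> h.py <<'E'
def go(*targets):
    """print normalised tool shifts from current pose to world xyz targets"""
    p,r,s=pose()
    for t in targets: print('shift',(r.inv().apply(np.array(t)-p)/.2).round(3))
def st(full=False):
    p,r,s=pose(); x=r.as_matrix()[:,0]
    print('t',round(s['time_s'],2),'p',p.round(4),'yaw',np.degrees(np.arctan2(x[1],x[0])).round(2),'down',r.as_matrix()[:,2].round(3),'w',round(s['width'],3),'gf',round(s['gripper_force'],1),'F',np.array(s['contact_force']).round(1),'q',np.array(s['joints']).round(2) if full else '')
E
python3 - <<'E'
from h import *
st(True)
im,ci=cap('wrist','w1.png')
for b in blobs(im,(0,120,70),(8,255,255),15)[0]+blobs(im,(172,120,70),(180,255,255),15)[0]:print('red',b,onz(ci,b[0],.052,True).round(4),onz(ci,b[0],.2,True).round(4))
E
```

```text
t 1.07 p [ 0.4012 -0.3292  0.1282] yaw 20.56 down [-0.003  0.006 -1.   ] w 0.652 gf 0.0 F [ 0.1  0.  -0.4] q [ 0.66  0.36 -0.11  2.01  0.05  0.78 -0.69]
red ([193.7, 1.9], [187, 0, 15, 7, 57]) [ 0.534  -0.2308  0.052 ] [ 0.4889 -0.2806  0.2   ]
red ([261.2, 201.2], [254, 188, 15, 25, 275]) [ 0.4059 -0.3331  0.052 ] [ 0.4468 -0.3142  0.2   ]
```

View pics/w1.png

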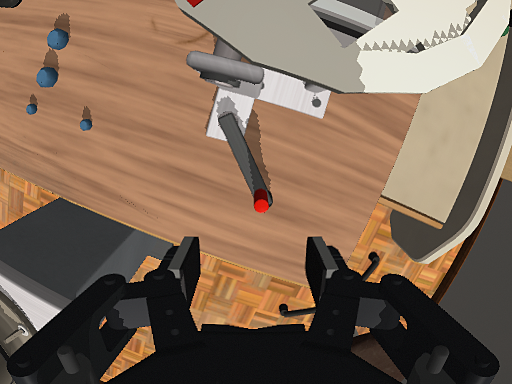

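The wrist view shows the peg top at (261,206), the leg's hinge end near (227,110), stones at (58,39), (48,77), (32,109) and (86,125), and the cap's red mark at (194,2).

```bash
python3 - <<'E'
from h import *
ci=robot.camera_info('wrist')
print('peg',onz(ci,(261,206),.052,True),'hinge',onz(ci,(227,108),.018,True))
im=cv2.cvtColor(cv2.imread('pics/w1.png'),cv2.COLOR_BGR2RGB)
for b in blobs(im,(95,60,30),(125,255,255),30)[0]:
    if b[0][0]<150: print(b,onz(ci,b[0],.010 if b[1][4]>150 else .006,True).round(4))
go((.403,-.336,.03),(.386,-.298,.03))
E
```

```text
peg [ 0.40084253 -0.33824859  0.052     ] hinge [ 0.46234722 -0.28503466  0.018     ]
([57.3, 38.8], [47, 28, 22, 22, 347]) [ 0.4823 -0.0871  0.01  ]
([46.6, 76.8], [36, 67, 22, 20, 339]) [ 0.441  -0.0879  0.01  ]
([31.2, 108.6], [26, 104, 11, 10, 89]) [ 0.4026 -0.0724  0.006 ]
([85.4, 124.3], [80, 119, 12, 12, 108]) [ 0.4054 -0.1514  0.006 ]
shift [0.008 0.022 0.498]
shift [-0.006 -0.185  0.499]
```

Call:
{"op": "drive_tool", "data": {
  "plan": [
    [-0.3,-0.005,0.028,0.25,0,0,0],
    [-0.3,-0.005,0.028,0.49,0,0,0],
    [-0.3,-0.005,0.028,0.49,0,0,0],
    [1,-0.005,0.028,0.49,0,0,0],
    [1,-0.005,0.028,0.49,0,0,0],
    [1,-0.005,0.028,0.49,0,0,0],
    [1,-0.005,0.028,0.49,0,0,0],
    [1,-0.005,0.028,0.49,0,0,0]
  ],
  "squeeze": 25
}}

```text
time_s: 1.78
eef_pos: [0.4016, -0.3427, 0.035]
eef_rot: [0.001, 0.985, 0.174, 0.001]
contact_force: [0.2, 1.0, 3.3]
width: 0.124
gripper_force: 24.9
```

```bash
python3 - <<'E'
from h import *
st()
go(*[(.454+.07*np.cos(a),-.290+.07*np.sin(a),.032) for a in np.radians([-138,-150,-160,-171,-178])])
E
```

```text
t 1.78 p [ 0.4016 -0.3427  0.035 ] yaw 20.04 down [ 0.003 -0.002 -1.   ] w 0.124 gf 24.9 F [0.2 1.  3.3] q 
shift [ 0.012 -0.027  0.015]
shift [-0.008 -0.097  0.015]
shift [-0.013 -0.158  0.014]
shift [-0.007 -0.225  0.014]
shift [ 0.004 -0.266  0.014]
```

Call:
{"op": "drive_tool", "data": {
  "plan": [
    [1,-0.01,-0.06,0,0,0,0],
    [1,-0.015,-0.11,0,0,0,0],
    [1,-0.018,-0.16,0,0,0,0],
    [1,-0.015,-0.2,0,0,0,0],
    [1,-0.01,-0.225,0,0,0,0],
    [1,-0.005,-0.245,0,0,0,0],
    [1,0.0,-0.265,0,0,0,0],
    [1,0.0,-0.265,0,0,0,0]
  ]
}}

```text
time_s: 2.45
eef_pos: [0.3799, -0.2936, 0.0348]
eef_rot: [0.001, 0.985, 0.173, -0.001]
contact_force: [-8.6, -0.7, 11.9]
width: 0.121
gripper_force: 26.1
```

```bash
python3 - <<'E'
from h import *
st()
E
```

```text
t 2.45 p [ 0.3799 -0.2936  0.0348] yaw 19.91 down [-0.003 -0.002 -1.   ] w 0.121 gf 26.1 F [-8.6 -0.7 11.9] q
```

Call:
{"op": "drive_tool", "data": {
  "plan": [
    [1,-0.01,-0.03,0,0,0,0],
    [1,0.0,-0.06,0,0,0,0],
    [1,0.01,-0.09,0,0,0,0],
    [1,0.01,-0.09,0,0,0,0]
  ]
}}

```text
time_s: 2.78
eef_pos: [0.3793, -0.2744, 0.0346]
eef_rot: [0.001, 0.985, 0.174, 0.001]
contact_force: [-0.9, -0.2, 9.8]
width: 0.125
gripper_force: 26.0
```

```bash
python3 - <<'E'
from h import *
st()
E
```

```text
t 2.78 p [ 0.3793 -0.2744  0.0346] yaw 20.08 down [ 0.003 -0.001 -1.   ] w 0.125 gf 26.0 F [-0.9 -0.2  9.8] q
```

Call:
{"op": "drive_tool", "data": {
  "plan": [
    [1,0.015,-0.03,0,0,0,0],
    [1,0.03,-0.06,0,0,0,0],
    [1,0.05,-0.09,0,0,0,0],
    [1,0.05,-0.09,0,0,0,0]
  ]
}}

```text
time_s: 3.12
eef_pos: [0.3836, -0.2574, 0.0348]
eef_rot: [0.003, 0.985, 0.173, 0.002]
contact_force: [1.6, -11.1, 1.7]
width: 0.126
gripper_force: 25.6
```

```bash
python3 - <<'E'
from h import *
st()
im,ci=cap('wrist','w2.png')
E
```

```text
t 3.12 p [ 0.3836 -0.2574  0.0348] yaw 19.98 down [ 0.005 -0.006 -1.   ] w 0.126 gf 25.6 F [  1.6 -11.1   1.7] q
```

View pics/w2.png

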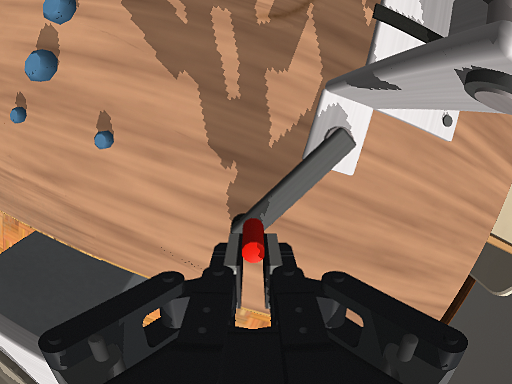

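Leg now points from the hinge (343,135) to the peg at (254,235), and the force of 11 N suggests that the stop is near. I'll press a little more to confirm.

Call:
{"op": "drive_tool", "data": {
  "plan": [
    [1,0.02,-0.03,0,0,0,0],
    [1,0.03,-0.045,0,0,0,0],
    [1,0.03,-0.045,0,0,0,0],
    [1,0.03,-0.045,0,0,0,0]
  ]
}}

```text
time_s: 3.5
eef_pos: [0.3839, -0.2563, 0.035]
eef_rot: [0.008, 0.986, 0.168, 0.002]
contact_force: [-5.4, -40.7, -7.8]
width: 0.126
gripper_force: 26.0
```

```bash
python3 - <<'E'
from h import *
st()
P=np.array([(.4009,-.3382),(.3799,-.2936),(.3793,-.2744),(.3836,-.2574)])
from scipy.optimize import least_squares as L
r=L(lambda c:np.hypot(*(P-c).T)-.07,[.45,-.28]);print('fit70',r.x,r.fun)
ci=robot.camera_info('wrist')
print('hinge px',onz(ci,(343,135),.02,True))
for z,pts in((.003,[(303,158),(352,175),(372,115)]),(.004,[(452,140),(464,111),(363,93),(377,8)])):
    print([onz(ci,q,z,True).round(4)[:2] for q in pts])
E
```

```text
t 3.5 p [ 0.3839 -0.2563  0.035 ] yaw 19.39 down [ 0.006 -0.014 -1.   ] w 0.126 gf 26.0 F [ -5.4 -40.7  -7.8] q 
fit70 [ 0.4483553 -0.2859433] [ 5.88729765e-04 -1.11782732e-03  1.34467068e-05  7.67006706e-04]
hinge px [ 0.45632406 -0.28319732  0.02      ]
[array([ 0.435 , -0.2704]), array([ 0.436 , -0.3042]), array([ 0.4762, -0.3022])]
[array([ 0.4869, -0.3676]), array([ 0.5107, -0.3698]), array([ 0.4863, -0.2913]), array([ 0.5444, -0.2825])]
```

The leg is seated at a hard stop: 40 N with only 1 mm of movement. I'll release it and go to the tray.

Call:
{"op": "drive_tool", "data": {
  "plan": [
    [0.3,0,0.0,0,0,0,0],
    [-0.3,0,0.03,0,0,0,0],
    [-0.3,0,0.03,0,0,0,0],
    [-0.3,0,0.03,-0.2,0,0,0],
    [-0.3,0,0.03,-0.4,0,0,0],
    [-0.3,0,0.03,-0.6,0,0,0],
    [-0.3,0,0.03,-0.7,0,0,0],
    [-0.3,0,0.03,-0.7,0,0,0]
  ]
}}

```text
time_s: 4.17
eef_pos: [0.3889, -0.2493, 0.1779]
eef_rot: [0.002, 0.985, 0.175, 0.003]
contact_force: [0.4, -1.0, -0.0]
width: 0.652
gripper_force: 0.0
```

Call:
{"op": "drive_tool", "data": {
  "plan": [
    [-0.3,0.83,-0.56,0,0,0,-0.62],
    [-0.3,0.83,-0.56,0,0,0,-0.62],
    [-0.3,0.83,-0.56,0,0,0,-0.62],
    [-0.3,0.83,-0.56,0,0,0,-0.62],
    [-0.3,0.83,-0.56,0,0,0,-0.62],
    [-0.3,0.83,-0.56,0,0,0,-0.62],
    [-0.3,0.83,-0.56,0,0,0,-0.62],
    [-0.3,0.83,-0.56,0,0,0,-0.62]
  ]
}}

```text
time_s: 4.83
eef_pos: [0.5028, -0.0848, 0.172]
eef_rot: [-0.001, 0.786, 0.619, -0.001]
contact_force: [-0.5, 0.2, 0.2]
width: 0.65
gripper_force: 0.0
```

```bash
python3 - <<'E'
from h import *
st(True)
im,ci=cap('wrist','w3.png')
ok,m=blobs(im,(95,60,30),(125,255,255),30)
for b in ok: print(b,onz(ci,b[0],.010 if b[1][4]>150 else .006,True).round(4))
E
```

```text
t 4.83 p [ 0.5028 -0.0848  0.172 ] yaw 76.45 down [-0.002  0.001 -1.   ] w 0.65 gf 0.0 F [-0.5  0.2  0.2] q [ 0.37  0.31 -0.39  1.98  0.15  0.88 -0.33]
([358.2, 167.8], [301, 112, 112, 117, 10756]) [ 0.6173 -0.0962  0.01  ]
([234.9, 186.7], [225, 177, 20, 20, 320]) [ 0.4821 -0.0859  0.01  ]
([162.8, 189.6], [158, 185, 10, 10, 76]) [ 0.4023 -0.0708  0.006 ]
([198.1, 196.3], [188, 186, 21, 22, 317]) [ 0.4405 -0.0868  0.01  ]
([449.7, 264.4], [433, 243, 34, 44, 918]) [ 0.742  -0.2608  0.01  ]
```

View pics/w3.png

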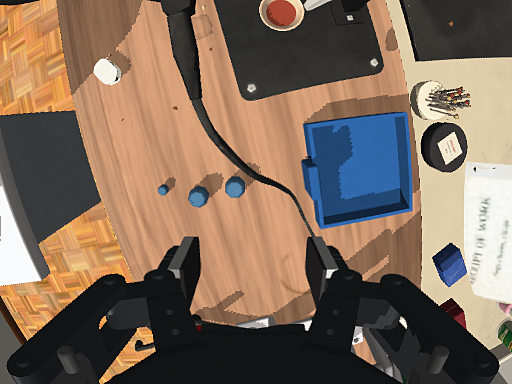

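The tray rim corners are at about (303,123), (409,112), (412,212) and (321,227). The tab is at (307,174), and the stones are at (235,187), (198,196) and (163,190).

```bash
python3 - <<'E'
from h import *
ci=robot.camera_info('wrist')
c=np.array([onz(ci,q,.028,True)[:2] for q in [(304,123),(409,113),(411,212),(322,227)]]);print(c.round(4),c.mean(0))
print('tab',onz(ci,(307,174),.046,True),onz(ci,(307,155),.046,True),onz(ci,(312,192),.046,True))
a=np.radians
e=(c[1]-c[0])+(c[2]-c[3]);print('tray x dir',np.degrees(np.arctan2(e[1],e[0])))
ct=c.mean(0);u=e/np.linalg.norm(e);print('tab est',ct-.058*u)
go((*(ct-.058*u),.09))
E
```

```text
[[ 0.5645 -0.0359]
 [ 0.6798 -0.0457]
 [ 0.6693 -0.1556]
 [ 0.5628 -0.1462]] [ 0.61911103 -0.09584949]
tab [ 0.55482202 -0.08193788  0.046     ] [ 0.55832495 -0.06430748  0.046     ] [ 0.55629124 -0.10021751  0.046     ]
tray x dir -4.939422406411518
tab est [ 0.56132643 -0.09085554]
shift [0.041 0.293 0.41 ]
```

Call:
{"op": "drive_tool", "data": {
  "plan": [
    [-0.3,0.036,0.28,0,0,0,-0.117],
    [-0.3,0.036,0.28,0.2,0,0,-0.117],
    [-0.3,0.036,0.28,0.4,0,0,-0.117],
    [-0.3,0.036,0.28,0.55,0,0,-0.117],
    [-0.3,0.036,0.28,0.55,0,0,-0.117]
  ]
}}

```text
time_s: 5.3
eef_pos: [0.5541, -0.0926, 0.0567]
eef_rot: [-0.005, 0.729, 0.684, -0.004]
contact_force: [-1.5, -0.1, 0.5]
width: 0.653
gripper_force: 0.0
```

```bash
python3 - <<'E'
from h import *
st()
im,ci=cap('wrist','w4.png')
cv2.imwrite('pics/w4c.png',cv2.resize(im[120:340,120:440][:,:,::-1],None,fx=2,fy=2))
E
```

```text
t 5.3 p [ 0.5541 -0.0926  0.0567] yaw 86.34 down [-0.012  0.002 -1.   ] w 0.653 gf 0.0 F [-1.5 -0.1  0.5] q
```

View pics/w4c.png

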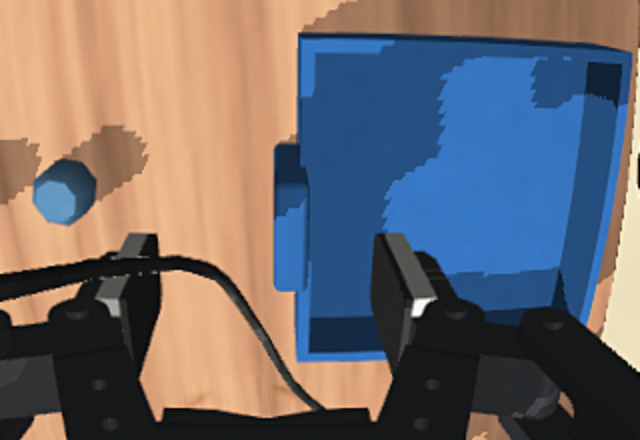

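The tab top spans (275–308, 142–292) in the crop, so its middle is near full-image pixel (266,229). The jaws straddle it.

```bash
python3 - <<'E'
from h import *
ci=robot.camera_info('wrist')
f=lambda u,v:(u/2+120,v/2+120)
for q in [(277,150),(277,285),(306,190),(306,285),(291,217)]: print(onz(ci,f(*q),.046,True).round(4))
t=onz(ci,f(291,217),.046,True); t[2]=.032; go(t)
p,r,s=pose();print(proj(ci,p,True))
E
```

```text
[ 0.5605 -0.0667  0.046 ]
[ 0.5581 -0.1087  0.046 ]
[ 0.568  -0.0789  0.046 ]
[ 0.5668 -0.1093  0.046 ]
[ 0.5633 -0.0868  0.046 ]
shift [0.032 0.035 0.139]
[253.39040318 249.1778359 ]
```

Call:
{"op": "drive_tool", "data": {
  "plan": [
    [-0.3,0.015,0.035,0.06,0,0,0],
    [-0.3,0.015,0.035,0.12,0,0,0],
    [1,0.015,0.035,0.12,0,0,0],
    [1,0.015,0.035,0.12,0,0,0],
    [1,0.015,0.035,0.12,0,0,0],
    [1,0.015,0.035,0.12,0,0,0],
    [1,0.015,0.035,0.12,0,0,0]
  ],
  "squeeze": 60
}}

```text
time_s: 5.93
eef_pos: [0.5668, -0.0917, 0.0406]
eef_rot: [0.0, 0.729, 0.684, 0.0]
contact_force: [-2.4, -0.3, 7.4]
width: 0.088
gripper_force: 59.0
```

```bash
python3 - <<'E'
from h import *
st()
H=np.array([.4484,-.2859])
for dl in (2,3,4.5):
    d=np.radians(dl);y=np.array([np.cos(d),np.sin(d)]);x=np.array([np.sin(d),-np.cos(d)])
    o=H+.086*y; print(dl,'O',o,'place',o-.093*x,'tabgoal',o-.093*x-.058*y)
E
```

```text
t 5.93 p [ 0.5668 -0.0917  0.0406] yaw 86.35 down [ 0.001 -0.    -1.   ] w 0.088 gf 59.0 F [-2.4 -0.3  7.4] q 
2 O [ 0.53434761 -0.28289864] place [ 0.53110196 -0.1899553 ] tabgoal [ 0.47313729 -0.19197947]
3 O [ 0.53428214 -0.28139911] place [ 0.5294149  -0.18852656] tabgoal [ 0.47149438 -0.19156205]
4.5 O [ 0.53413489 -0.27915252] place [ 0.52683819 -0.18643921] tabgoal [ 0.46901699 -0.19098983]
```

Call:
{"op": "drive_tool", "data": {
  "plan": [
    [0.4,0,0,0,0,0,0],
    [0.4,0,0,0.03,0,0,0],
    [0.4,0,-0.01,0.045,0,0,0],
    [1,0,-0.01,0.045,0,0,0],
    [1,0,-0.01,0.045,0,0,0],
    [1,0,-0.01,0.045,0,0,0],
    [1,0,-0.01,0.045,0,0,0]
  ]
}}

```text
time_s: 6.52
eef_pos: [0.5645, -0.0914, 0.0301]
eef_rot: [-0.0, 0.729, 0.684, -0.0]
contact_force: [0.0, 0.2, -1.0]
width: 0.104
gripper_force: 60.9
```

```bash
python3 - <<'E'
from h import *
st()
go((.5668,-.0917,.09),(.4715,-.1915,.09),(.4715,-.1915,.034))
E
```

```text
t 6.52 p [ 0.5645 -0.0914  0.0301] yaw 86.37 down [-0.  0. -1.] w 0.104 gf 60.9 F [ 0.   0.2 -1. ] q 
shift [-0.001  0.011 -0.299]
shift [-0.529 -0.433 -0.299]
shift [-0.529 -0.432 -0.019]
```

Call:
{"op": "drive_tool", "data": {
  "plan": [
    [1,0,0,-0.12,0,0,0],
    [1,0,0,-0.24,0,0,0],
    [1,-0.1,-0.1,-0.24,0,0,-0.04],
    [1,-0.2,-0.2,-0.24,0,0,-0.08],
    [1,-0.32,-0.3,-0.24,0,0,-0.08],
    [1,-0.42,-0.4,-0.24,0,0,-0.08],
    [1,-0.53,-0.433,-0.24,0,0,-0.08],
    [1,-0.53,-0.433,-0.24,0,0,-0.08]
  ]
}}

```text
time_s: 7.18
eef_pos: [0.4682, -0.1969, 0.078]
eef_rot: [-0.0, 0.687, 0.726, -0.002]
contact_force: [0.1, 0.1, -1.8]
width: 0.1
gripper_force: 60.9
```

```bash
python3 - <<'E'
from h import *
st()
im,ci=cap('wrist','w5.png')
go((.4715,-.1915,.0301))
E
```

```text
t 7.18 p [ 0.4682 -0.1969  0.078 ] yaw 93.18 down [-0.003 -0.003 -1.   ] w 0.1 gf 60.9 F [ 0.1  0.1 -1.8] q 
shift [0.015 0.009 0.241]
```

View pics/w5.png

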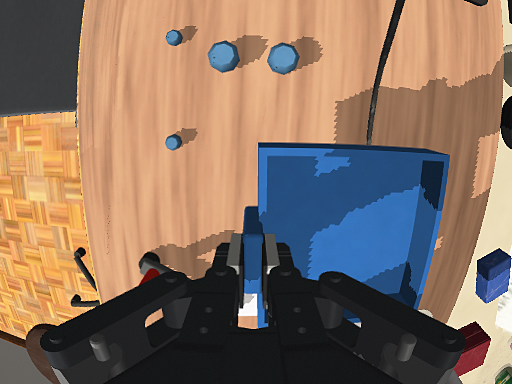

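The tray hangs level in the jaws and is roughly square to the stand, and the stones at (224,57), (283,58), (174,38) and (174,142) are clear of it. I'll lower and release it, then look at the cap.

Call:
{"op": "drive_tool", "data": {
  "plan": [
    [1,0.01,0.009,0.1,0,0,0],
    [1,0.01,0.009,0.2,0,0,0],
    [1,0.01,0.009,0.245,0,0,0],
    [1,0.01,0.009,0.245,0,0,0],
    [0.4,0.01,0.009,0.245,0,0,0],
    [0.4,0.01,0.009,0.245,0,0,0],
    [0.4,0.01,0.009,0.1,0,0,0],
    [0.4,0.01,0.009,-0.1,0,0,0]
  ]
}}

```text
time_s: 7.9
eef_pos: [0.4711, -0.1883, 0.0965]
eef_rot: [-0.003, 0.684, 0.729, -0.001]
contact_force: [0.3, -1.2, -0.7]
width: 0.302
gripper_force: 0.0
```

Call:
{"op": "drive_tool", "data": {
  "plan": [
    [0.4,0,0,-0.2,0,0,0],
    [0.4,0,0,-0.4,0,0,0],
    [0.4,0,0,-0.6,0,0,0],
    [0.4,0,0,-0.8,0,0,0],
    [0.4,0,0,-1,0,0,0],
    [0.4,-0.2,0.15,-1,0,0,0],
    [0.4,-0.4,0.3,-1,0,0,0],
    [0.4,-0.4,0.3,-1,0,0,0]
  ]
}}

```text
time_s: 8.57
eef_pos: [0.5403, -0.27, 0.2998]
eef_rot: [0.003, 0.686, 0.728, 0.0]
contact_force: [-0.5, -0.8, -0.8]
width: 0.303
gripper_force: 0.0
```

```bash
python3 - <<'E'
from h import *
st(True)
im,ci=cap('wrist','w6.png')
cv2.imwrite('pics/w6b.png',cv2.resize(im[:,:,::-1],None,fx=1.5,fy=1.5))
E
```

```text
t 8.57 p [ 0.5403 -0.27    0.2998] yaw 93.4 down [ 0.004 -0.003 -1.   ] w 0.303 gf 0.0 F [-0.5 -0.8 -0.8] q [ 0.69  0.33 -0.42  1.63  0.15  1.2   0.29]
```

View pics/w6b.png

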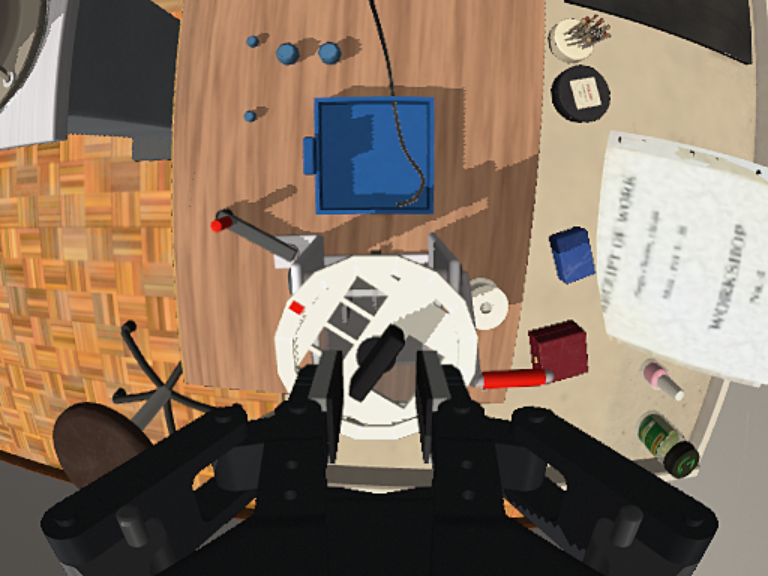

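The view (1.5x) shows the knob top running from (400,330) to (360,395), the lever bar from (482,380) to (550,377), and the red mark at (297,308). The cap rim spans about (275..477, 256..440), the tray corners are (316,98) and (433,213), and the peg top is at (217,226).

```bash
python3 - <<'E'
from h import *
ci=robot.camera_info('wrist')
g=lambda u,v,z:onz(ci,(u/1.5,v/1.5),z,True)[:2]
im=cv2.cvtColor(cv2.imread('pics/w6.png'),cv2.COLOR_BGR2RGB)
ang=lambda d:np.degrees(np.arctan2(d[1],d[0])).round(1)
k1,k2=g(401,329,.217),g(360,395,.217);print('knob',k1,k2,np.hypot(*(k1-k2)),'mid',(k1+k2)/2,'dir',ang(k1-k2))
l1,l2=g(483,380,.186),g(549,377.5,.186);print('lever',l1,l2,np.hypot(*(l1-l2)),'dir',ang(l2-l1),'mid',(l1+l2)/2)
rm=g(297,308,.195);print('red',rm)
rim=np.array([g(*q,.195) for q in [(275,345),(378,256),(477,350),(290,400),(430,272),(320,275),(300,300)]])
from scipy.optimize import least_squares as L
r=L(lambda c:np.hypot(*(rim-c[:2]).T)-.062,[.53,-.3]);print('cap c',r.x,(r.fun*1e3).round(1)); c=r.x
r=L(lambda c:np.hypot(*(rim-c[:2]).T)-c[2],[.53,-.3,.06]);print('cap c',r.x,(r.fun*1e3).round(1)); 
print('mark dir',ang(rm-c))
# holes centres, opening corners
h=[g(*q,.195) for q in [(329,341),(346,322),(363,304),(372,286)]];print('row dir',ang(h[-2]-h[0]))
t=np.array([g(*q,.028) for q in [(316,98),(434,98),(433,214),(316,213)]]);print('tray c',t.mean(0),'x',ang(t[1]-t[0]),ang(t[2]-t[3]),'y',ang(t[1]-t[2]),ang(t[0]-t[3]),np.hypot(*(t[1]-t[0])))
print('ch',g(290,250,.03),'cheek tops', g(325,245,.14),g(432,235,.14))
E
```

```text
knob [ 0.55311254 -0.28347166] [ 0.53271032 -0.32524093] 0.04648571990446465 mid [ 0.54291143 -0.30435629] dir 64.0
lever [ 0.61205284 -0.32795205] [ 0.65883247 -0.32543015] 0.04684756373006996 dir 3.1 mid [ 0.63544266 -0.3266911 ]
red [ 0.49281428 -0.28208933]
cap c [ 0.54178919 -0.31231269] [ 1.   1.8 -0.5  1.   0.4  0.2 -3.1]
cap c [ 0.54191263 -0.31257973  0.06227791] [ 0.9  1.8 -0.9  0.7  0.4  0.2 -3.1]
mark dir 148.3
row dir 51.6
tray c [ 0.53213673 -0.18626607] x 3.1 2.7 y 93.3 92.7 0.10815408344325314
ch [ 0.4566958  -0.27915021] cheek tops [ 0.50238119 -0.25348169] [ 0.57550844 -0.24232776]
```

Call:
{"op": "drive_tool", "data": {
  "plan": [
    [0.4,-0.2,0,0,0,0,0],
    [0.4,-0.4,0,0,0,0,0],
    [0.4,-0.555,0,0,0,0,0],
    [0.4,-0.555,0,0,0,0,0],
    [0.4,-0.555,0,0,0,0,0]
  ]
}}

```text
time_s: 9.03
eef_pos: [0.5443, -0.3781, 0.2976]
eef_rot: [-0.0, 0.686, 0.728, -0.0]
contact_force: [0.8, 1.2, 1.0]
width: 0.299
gripper_force: 0.0
```

```bash
python3 - <<'E'
from h import *
st()
im,ci=cap('wrist','w7.png')
print(proj(ci,(.542,-.31,.2),True), ray(ci,(256,192),True)[0])
cv2.imwrite('pics/w7b.png',cv2.resize(im[50:350,100:420][:,:,::-1],None,fx=2,fy=2))
E
```

```text
t 9.03 p [ 0.5443 -0.3781  0.2976] yaw 93.38 down [-0.001  0.001 -1.   ] w 0.299 gf 0.0 F [0.8 1.2 1. ] q 
[255.29030507 116.92114786] [ 0.53998061 -0.30789098  0.44181222]
```

View pics/w7b.png

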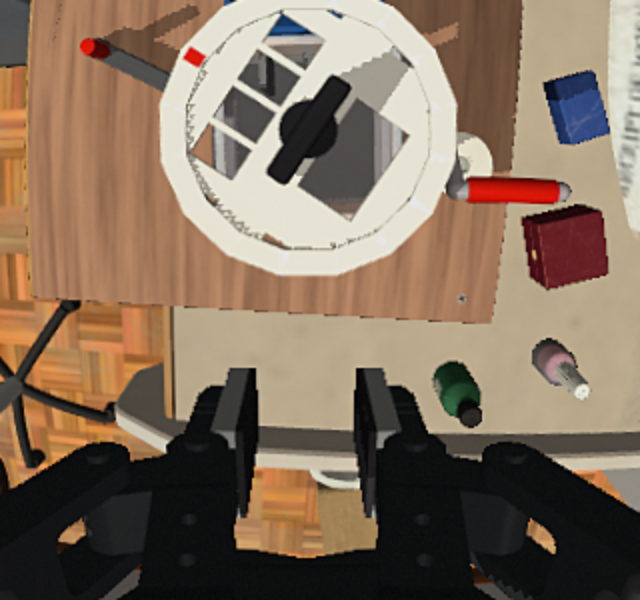

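This nearly vertical view (2x crop) shows the knob centre at (310,130), the opening's outer corners at (409,134) and (352,219), the red mark at (194,57), and the lever bar from (468,190) to (565,191).

```bash
python3 - <<'E'
from h import *
ci=robot.camera_info('wrist')
g=lambda u,v,z:onz(ci,(u/2+100,v/2+50),z,True)[:2]
ang=lambda d:np.degrees(np.arctan2(d[1],d[0])).round(1)
k=g(310,130,.217);print('knob',k,'dir',ang(g(339,82,.217)-g(281,178,.217)))
print('cap mid by rim', (g(160,128,.195)+g(457,128,.195))/2, g(308,275,.195), np.hypot(*(g(160,128,.195)-g(457,128,.195))))
a,b=g(409,134,.195),g(352,219,.195); d=(a-b)/np.hypot(*(a-b)); n=np.array([d[1],-d[0]]); print('outer edge',np.hypot(*(a-b)),ang(d),'opening c',(a+b)/2-n*.0135,(a+b)/2-n*.036,'axis est')
rm=g(194,57,.195);print('mark dir',ang(rm-k))
l1,l2=g(468,190,.186),g(565,191,.186);print('lever',(l1+l2)/2,ang(l2-l1),np.hypot(*(l1-l2)))
E
```

```text
knob [ 0.54215044 -0.30611829] dir 62.7
cap mid by rim [ 0.54164039 -0.30391605] [ 0.54531764 -0.36762085] 0.12437713475424986
outer edge 0.04312385854052805 60.7 opening c [ 0.5610552  -0.31681238] [ 0.54143923 -0.30579131] axis est
mark dir 150.0
lever [ 0.63729419 -0.32444623] 5.3 0.04753433586394708
```

The axis is at (0.542,-0.306) and the opening centre at (0.561,-0.317), facing about -29°. Now the stones.

Call:
{"op": "drive_tool", "data": {
  "plan": [
    [0,0.2,-0.05,0,0,0,-0.08],
    [0,0.4,-0.1,0,0,0,-0.16],
    [0,0.6,-0.2,0,0,0,-0.24],
    [0,0.8,-0.22,0,0,0,-0.32],
    [0,1,-0.22,0.1,0,0,-0.4],
    [0,1,-0.22,0.3,0,0,-0.48],
    [0,1,-0.22,0.5,0,0,-0.56],
    [0,1,-0.22,0.5,0,0,-0.636]
  ]
}}

```text
time_s: 9.75
eef_pos: [0.4839, -0.1756, 0.1924]
eef_rot: [-0.005, 0.246, 0.969, 0.0]
contact_force: [-1.2, -0.2, -0.2]
width: 0.503
gripper_force: 0.0
```

```bash
python3 - <<'E'
from h import *
st(True)
im,ci=cap('wrist','w8.png')
for b in blobs(im,(95,60,30),(125,255,255),30)[0]: print(b,onz(ci,b[0],.010 if b[1][4]>200 else .006,True).round(4))
go((.482,-.0865,.06),(.482,-.0865,.011))
E
```

```text
t 9.75 p [ 0.4839 -0.1756  0.1924] yaw 151.48 down [-0.009  0.003 -1.   ] w 0.503 gf 0.0 F [-1.2 -0.2 -0.2] q [ 0.76  0.33 -0.63  1.93  0.23  0.96  1.08]
([301.2, 71.3], [296, 67, 11, 10, 77]) [ 0.4029 -0.0702  0.006 ]
([305.9, 107.5], [297, 99, 19, 18, 286]) [ 0.4412 -0.0857  0.01  ]
([239.7, 106.1], [235, 102, 10, 9, 71]) [ 0.4059 -0.1491  0.006 ]
([323.1, 140.3], [314, 131, 20, 20, 285]) [ 0.4826 -0.085   0.01  ]
([261.4, 215.6], [197, 153, 134, 129, 9059]) [ 0.5273 -0.1873  0.01  ]
shift [0.223 0.389 0.676]
shift [0.221 0.389 0.921]
```

Call:
{"op": "drive_tool", "data": {
  "plan": [
    [0,0.222,0.392,0.2,0,0,0],
    [0,0.222,0.392,0.4,0,0,0],
    [0,0.222,0.392,0.6,0,0,0],
    [0,0.222,0.392,0.75,0,0,0],
    [0,0.222,0.392,0.85,0,0,0],
    [0,0.222,0.392,0.91,0,0,0],
    [0,0.222,0.392,0.91,0,0,0]
  ]
}}

```text
time_s: 10.38
eef_pos: [0.4865, -0.0881, 0.0148]
eef_rot: [-0.002, 0.252, 0.968, -0.0]
contact_force: [0.0, 0.5, 0.5]
width: 0.5
gripper_force: 0.0
```

Call:
{"op": "drive_tool", "data": {
  "plan": [
    [1,0,0,0,0,0,0],
    [1,0,0,0,0,0,0],
    [1,0,0,0,0,0,0],
    [1,0,0,0,0,0,0],
    [1,0,0,0,0,0,0]
  ],
  "squeeze": 40
}}

```text
time_s: 10.8
eef_pos: [0.4914, -0.0912, 0.0199]
eef_rot: [0.004, 0.253, 0.967, -0.0]
contact_force: [-1.7, -2.4, 13.1]
width: 0.003
gripper_force: 6.6
```

```bash
python3 - <<'E'
from h import *
st()
go((.4824,-.0855,.26),(.5614,-.3171,.26),(.5614,-.3171,.21))
E
```

```text
t 10.8 p [ 0.4914 -0.0912  0.0199] yaw 150.69 down [ 0.007 -0.003 -1.   ] w 0.003 gf 6.6 F [-1.7 -2.4 13.1] q 
shift [ 0.044  0.004 -1.201]
shift [-0.867 -0.812 -1.195]
shift [-0.865 -0.813 -0.945]
```

The fingers closed over the top of the stone because the TCP was too high. I'll lift, open and look again.

Call:
{"op": "drive_tool", "data": {
  "plan": [
    [1,0,0,-0.2,0,0,0],
    [0,0,0,-0.4,0,0,0],
    [0,0,0,-0.4,0,0,0],
    [0,0,0,-0.4,0,0,0]
  ]
}}

```text
time_s: 11.13
eef_pos: [0.4909, -0.0905, 0.1004]
eef_rot: [0.004, 0.253, 0.967, -0.0]
contact_force: [-0.8, -0.8, 0.3]
width: 0.415
gripper_force: 0.0
```

```bash
python3 - <<'E'
from h import *
st(True)
im,ci=cap('wrist','w9.png')
for b in blobs(im,(95,60,30),(125,255,255),30)[0]: print(b,onz(ci,b[0],.010 if b[1][4]>250 else .006,True).round(4), onz(ci,b[0],.010,True).round(4))
E
```

```text
t 11.13 p [ 0.4909 -0.0905  0.1004] yaw 150.7 down [ 0.008 -0.002 -1.   ] w 0.415 gf 0.0 F [-0.8 -0.8  0.3] q [ 0.56  0.43 -0.62  2.06  0.37  0.75  0.78]
([219.0, 93.5], [212, 87, 15, 14, 154]) [ 0.4028 -0.0707  0.006 ] [ 0.4033 -0.0705  0.01  ]
([225.2, 145.5], [212, 133, 27, 26, 568]) [ 0.4414 -0.0868  0.01  ] [ 0.4414 -0.0868  0.01  ]
([140.8, 147.1], [134, 141, 14, 13, 148]) [ 0.4059 -0.1498  0.006 ] [ 0.4062 -0.1482  0.01  ]
([255.1, 189.2], [242, 176, 27, 28, 566]) [ 0.4842 -0.0837  0.01  ] [ 0.4842 -0.0837  0.01  ]
([190.6, 265.0], [102, 205, 165, 122, 6946]) [ 0.5176 -0.1696  0.01  ] [ 0.5176 -0.1696  0.01  ]
([161.7, 332.1], [157, 324, 8, 17, 78]) [ 0.5754 -0.2511  0.006 ] [ 0.5729 -0.2478  0.01  ]
```

View pics/w9.png

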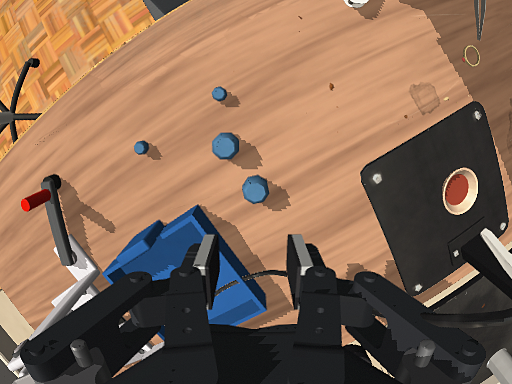

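The stone still stands at (255,189), and the grip was about 9 mm off along the tool's x. I'll correct that and go lower.

Call:
{"op": "drive_tool", "data": {
  "plan": [
    [0,0.046,0.012,0.2,0,0,0],
    [0,0.046,0.012,0.35,0,0,0],
    [0,0.046,0.012,0.46,0,0,0],
    [0,0.046,0.012,0.46,0,0,0],
    [0,0.046,0.012,0.46,0,0,0]
  ]
}}

```text
time_s: 11.6
eef_pos: [0.4799, -0.0828, 0.0034]
eef_rot: [-0.002, 0.252, 0.968, -0.0]
contact_force: [-0.0, 0.6, -0.7]
width: 0.502
gripper_force: 0.0
```

Call:
{"op": "drive_tool", "data": {
  "plan": [
    [1,0,0,0,0,0,0],
    [1,0,0,0,0,0,0],
    [1,0,0,0,0,0,0],
    [1,0,0,0,0,0,0]
  ]
}}

```text
time_s: 11.93
eef_pos: [0.4824, -0.0831, 0.0057]
eef_rot: [0.001, 0.252, 0.968, 0.0]
contact_force: [-1.4, 0.4, 7.0]
width: 0.232
gripper_force: 39.5
```

```bash
python3 - <<'E'
from h import *
st()
go((.4842,-.084,.255),(.5614,-.3171,.255))
E
```

```text
t 11.93 p [ 0.4824 -0.0831  0.0057] yaw 150.8 down [ 0.003 -0.001 -1.   ] w 0.232 gf 39.5 F [-1.4  0.4  7. ] q 
shift [-0.013  0.002 -1.246]
shift [-0.919 -0.828 -1.245]
```

Call:
{"op": "drive_tool", "data": {
  "plan": [
    [1,0,0,-0.15,0,0,0],
    [1,0,0,-0.35,0,0,0],
    [1,0,0,-0.55,0,0,0],
    [1,-0.05,-0.05,-0.75,0,0,0],
    [1,-0.1,-0.1,-0.95,0,0,0],
    [1,-0.2,-0.18,-1,0,0,0],
    [1,-0.3,-0.27,-1,0,0,0],
    [1,-0.3,-0.27,-1,0,0,0]
  ]
}}

```text
time_s: 12.6
eef_pos: [0.5089, -0.1657, 0.2064]
eef_rot: [0.003, 0.255, 0.967, -0.001]
contact_force: [0.7, 0.3, -1.0]
width: 0.23
gripper_force: 39.4
```

Call:
{"op": "drive_tool", "data": {
  "plan": [
    [1,0,0,-0.15,0,0,0],
    [1,-0.1,-0.1,-0.24,0,0,0],
    [1,-0.2,-0.2,-0.24,0,0,0],
    [1,-0.35,-0.32,-0.24,0,0,0],
    [1,-0.5,-0.44,-0.24,0,0,0],
    [1,-0.6,-0.54,-0.24,0,0,0],
    [1,-0.615,-0.558,-0.24,0,0,0],
    [1,-0.615,-0.558,-0.24,0,0,0]
  ]
}}

```text
time_s: 13.27
eef_pos: [0.5595, -0.3194, 0.2517]
eef_rot: [-0.0, 0.254, 0.967, -0.0]
contact_force: [0.2, -0.2, -0.9]
width: 0.233
gripper_force: 39.4
```

```bash
python3 - <<'E'
from h import *
st(True)
im,ci=cap('wrist','w10.png')
go((.5614,-.3171,.255),(.5614,-.3171,.197))
p,r,s=pose();print(proj(ci,p,True))
for b in blobs(im,(95,60,30),(125,255,255),60)[0]: print(b)
print('open c px',proj(ci,(.5614,-.3171,.195),True))
cv2.imwrite('pics/w10b.png',cv2.resize(im[130:330,130:380][:,:,::-1],None,fx=3,fy=3))
E
```

```text
t 13.27 p [ 0.5595 -0.3194  0.2517] yaw 150.57 down [-0.001  0.    -1.   ] w 0.233 gf 39.4 F [ 0.2 -0.2 -0.9] q [ 0.84  0.47 -0.59  1.58  0.28  1.17  1.26]
shift [-0.008  0.003 -0.015]
shift [-0.008  0.003  0.275]
[256.01768412 247.66302756]
([359.9, 13.1], [352, 6, 17, 15, 190])
([334.3, 93.9], [274, 44, 115, 106, 6314])
([252.5, 256.6], [233, 234, 40, 45, 1427])
([340.8, 257.6], [321, 239, 41, 36, 851])
([498.0, 302.8], [489, 293, 16, 20, 132])
([479.2, 318.8], [464, 306, 31, 26, 319])
open c px [256.06752473 214.98049364]
```

View pics/w10b.png

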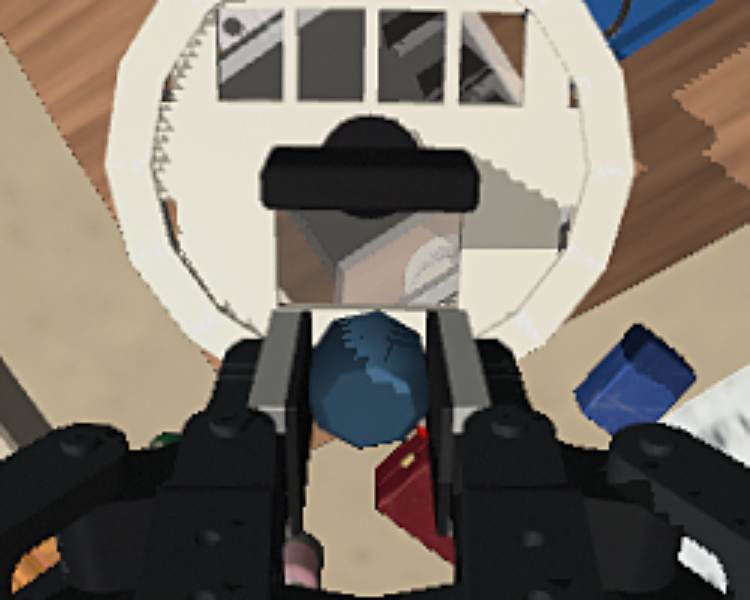

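The view (3x crop) shows the stone centred laterally over the opening (276–460 against stone 369). The opening's outer edge is at row 304.

```bash
python3 - <<'E'
from h import *
ci=robot.camera_info('wrist');p,r,s=pose()
T=lambda w:(r.inv().apply(w-p)*1000).round(1)
f=lambda u,v:(u/3+130,v/3+130)
print('outer edge',T(onz(ci,f(370,304),.195,True)),'knob back bottom?',T(onz(ci,f(370,180),.217,True)),'L',T(onz(ci,f(276,260),.195,True)),'R',T(onz(ci,f(460,260),.195,True)))
print('stone',T(onz(ci,(252.5+.5,256.6),.256,True)),T(onz(ci,(253,256.6),.246,True)))
E
```

```text
outer edge [-13.3   1.   57. ] knob back bottom? [23.6  0.9 35. ] L [ -2.  -21.6  57. ] R [-2.  22.6 57. ]
stone [-2.5  0.6 -4. ] [-7.7  0.7  6. ]
```

Call:
{"op": "drive_tool", "data": {
  "plan": [
    [1,0.015,0.002,0.1,0,0,0],
    [1,0.015,0.002,0.2,0,0,0],
    [1,0.015,0.002,0.25,0,0,0],
    [1,0.015,0.002,0.275,0,0,0],
    [1,0.015,0.002,0.275,0,0,0],
    [1,0.015,0.002,0.275,0,0,0]
  ]
}}

```text
time_s: 13.82
eef_pos: [0.558, -0.3143, 0.198]
eef_rot: [0.0, 0.252, 0.968, 0.0]
contact_force: [-0.0, -0.5, -0.4]
width: 0.233
gripper_force: 39.4
```

```bash
python3 - <<'E'
from h import *
st()
E
```

```text
t 13.82 p [ 0.558  -0.3143  0.198 ] yaw 150.86 down [ 0.  0. -1.] w 0.233 gf 39.4 F [-0.  -0.5 -0.4] q
```

Call:
{"op": "drive_tool", "data": {
  "plan": [
    [0.4,0,0,0.01,0,0,0],
    [0.2,0,0,0.01,0,0,0],
    [0.2,0,0,0.01,0,0,0],
    [0.2,0,0,-0.2,0,0,0],
    [0.2,0,0,-0.27,0,0,0],
    [0.2,0,0,-0.27,0,0,0]
  ]
}}

```text
time_s: 14.32
eef_pos: [0.5603, -0.3155, 0.2562]
eef_rot: [0.004, 0.252, 0.968, -0.001]
contact_force: [0.5, -0.7, 0.4]
width: 0.397
gripper_force: 0.0
```

```bash
python3 - <<'E'
from h import *
st()
im,ci=cap('wrist','w11.png')
for b in blobs(im,(95,60,30),(125,255,255),60)[0]: print(b, onz(ci,b[0],.14,True),onz(ci,b[0],.195,True))
go((.441,-.0865,.15))
E
```

```text
t 14.32 p [ 0.5603 -0.3155  0.2562] yaw 150.8 down [ 0.007 -0.003 -1.   ] w 0.397 gf 0.0 F [ 0.5 -0.7  0.4] q 
([357.3, 13.2], [350, 6, 16, 15, 188]) [ 0.4600453 -0.150258   0.14     ] [ 0.46807779 -0.17780987  0.195     ]
([331.2, 93.6], [271, 44, 115, 106, 6206]) [ 0.51614308 -0.21114144  0.14      ] [ 0.51230023 -0.22580488  0.195     ]
([337.8, 256.3], [319, 237, 39, 40, 848]) [ 0.66176645 -0.27290221  0.14      ] [ 0.62709657 -0.27449151  0.195     ]
([495.4, 301.6], [486, 291, 17, 22, 156]) [ 0.88096988 -0.08339975  0.14      ] [ 0.7998968  -0.12510485  0.195     ]
([476.7, 317.4], [461, 304, 32, 27, 326]) [ 0.88548962 -0.12134408  0.14      ] [ 0.80345975 -0.15501674  0.195     ]
shift [1.076 0.71  0.515]
```

Call:
{"op": "drive_tool", "data": {
  "plan": [
    [0,0.1,0.07,0,0,0,0],
    [0,0.3,0.2,0,0,0,0],
    [0,0.5,0.33,0,0,0,0],
    [0,0.7,0.47,0,0,0,0],
    [0,0.88,0.59,0.1,0,0,0],
    [0,1,0.71,0.3,0,0,0],
    [0,1,0.71,0.4,0,0,0],
    [0,1,0.71,0.4,0,0,0]
  ]
}}

```text
time_s: 15.03
eef_pos: [0.4468, -0.0895, 0.1666]
eef_rot: [-0.004, 0.249, 0.968, -0.0]
contact_force: [-1.5, 0.2, -0.7]
width: 0.495
gripper_force: 0.0
```

Call:
{"op": "drive_tool", "data": {
  "plan": [
    [0,0.076,0,0.2,0,0,0],
    [0,0.076,0,0.4,0,0,0],
    [0,0.076,0,0.5,0,0,0],
    [0,0.076,0,0.5,0,0,0],
    [0,0.076,0,0.5,0,0,0]
  ]
}}

```text
time_s: 15.45
eef_pos: [0.4386, -0.0861, 0.0707]
eef_rot: [-0.001, 0.252, 0.968, 0.0]
contact_force: [1.0, -0.5, -0.1]
width: 0.498
gripper_force: 0.0
```

```bash
python3 - <<'E'
from h import *
st()
im,ci=cap('wrist','w12.png')
for b in blobs(im,(95,60,30),(125,255,255),60)[0]: print(b, onz(ci,b[0],.01,True).round(4))
go((.441,-.0868,.005))
im=cv2.cvtColor(cv2.imread('pics/w11.png'),cv2.COLOR_BGR2RGB); print(blobs(im,(90,60,10),(130,255,255),40)[0])
E
```

```text
t 15.45 p [ 0.4386 -0.0861  0.0707] yaw 150.81 down [-0.003  0.001 -1.   ] w 0.498 gf 0.0 F [ 1.  -0.5 -0.1] q 
([246.5, 159.6], [239, 152, 16, 16, 200]) [ 0.4028 -0.0705  0.01  ]
([253.4, 216.9], [240, 202, 28, 31, 732]) [ 0.4419 -0.0869  0.01  ]
([159.3, 213.9], [152, 206, 15, 16, 183]) [ 0.4056 -0.1479  0.01  ]
([227.8, 305.9], [201, 272, 66, 57, 2025]) [ 0.5017 -0.145   0.01  ]
([149.9, 342.4], [134, 324, 28, 35, 519]) [ 0.5078 -0.2386  0.01  ]
shift [-0.006  0.     0.334]
[([305.0, 8.7], [301, 5, 9, 9, 57]), ([357.3, 13.2], [350, 6, 16, 15, 188]), ([331.2, 93.6], [271, 44, 115, 106, 6207]), ([337.7, 256.0], [315, 236, 43, 41, 878]), ([102.9, 292.2], [76, 273, 57, 38, 88]), ([495.5, 301.5], [486, 290, 18, 23, 157]), ([476.5, 317.4], [461, 304, 32, 27, 331]), ([163.3, 341.2], [154, 326, 14, 28, 42])]
```

Call:
{"op": "drive_tool", "data": {
  "plan": [
    [0,-0.015,0.002,0.15,0,0,0],
    [0,-0.015,0.002,0.27,0,0,0],
    [0,-0.015,0.002,0.33,0,0,0],
    [0,-0.015,0.002,0.33,0,0,0],
    [1,-0.015,0.002,0.33,0,0,0],
    [1,-0.015,0.002,0.33,0,0,0],
    [1,-0.015,0.002,0.33,0,0,0],
    [1,-0.015,0.002,0.33,0,0,0]
  ]
}}

```text
time_s: 16.17
eef_pos: [0.4436, -0.0875, 0.0071]
eef_rot: [0.002, 0.252, 0.968, 0.0]
contact_force: [-1.1, 0.1, 7.2]
width: 0.229
gripper_force: 39.1
```

```bash
python3 - <<'E'
from h import *
st()
go((.442,-.087,.253),(.5598,-.3165,.253))
im=cv2.cvtColor(cv2.imread('pics/w11.png'),cv2.COLOR_BGR2HSV)
print(im[205:232:4,225:290:6,0]);print(im[205:232:4,225:290:6,1]);print(im[205:232:4,225:290:6,2])
E
```

```text
t 16.17 p [ 0.4436 -0.0875  0.0071] yaw 150.79 down [ 0.004 -0.001 -1.   ] w 0.229 gf 39.1 F [-1.1  0.1  7.2] q 
shift [ 4.000e-03 -1.000e-03 -1.229e+00]
shift [-1.07  -0.715 -1.226]
[[14 23 18 18 23 18 17 13 13 13 23]
 [13 23 15 18 23 15 12 11 20 14 22]
 [13 13 15 18 20 13 12 21 14 15 25]
 [12 12 15 24 12 12 12 18 18 11 25]
 [13 11 12 12 11 12 13 18 12  4 25]
 [13 11 12 13 12 13 12  8  9 26 25]
 [16 19 17 19 21 21 22 23 22 20 25]]
[[42 13 17 17 14 16 13 49 42 45 29]
 [68 12 13 17 10 11 50 55 23 22 29]
 [70 44 14 13 11 49 50 25 20 15 26]
 [66 69 13  9 50 49 52 19 26 15 26]
 [66 64 53 48 49 49 45 26 19 10 25]
 [69 68 74 50 48 49 55 17 10 18 25]
 [36 39 41 33 31 32 30 32 31 32 26]]
[[ 91  76  75  76  75  82 140 171 152 159 152]
 [105  86  76  75  99 139 173 173 198 171 226]
 [102  92  75  99 137 173 177 197 165 134 224]
 [105 103  80 136 173 178 176 175 198 138 224]
 [101  95  87 174 178 177 171 198 135 175 224]
 [ 96 102 103 178 177 173 171 118 176 115 224]
 [ 79 125 124 131 130 129 129 126 124 121 224]]
```

Call:
{"op": "drive_tool", "data": {
  "plan": [
    [1,0,0,-0.15,0,0,0],
    [1,0,0,-0.35,0,0,0],
    [1,0,0,-0.55,0,0,0],
    [1,-0.05,-0.03,-0.75,0,0,0],
    [1,-0.15,-0.1,-0.95,0,0,0],
    [1,-0.3,-0.2,-1,0,0,0],
    [1,-0.45,-0.3,-1,0,0,0],
    [1,-0.45,-0.3,-1,0,0,0]
  ]
}}

```text
time_s: 16.83
eef_pos: [0.4942, -0.1913, 0.2082]
eef_rot: [0.004, 0.256, 0.967, -0.001]
contact_force: [-1.0, -0.7, -1.0]
width: 0.226
gripper_force: 39.5
```

Call:
{"op": "drive_tool", "data": {
  "plan": [
    [1,0,0,-0.15,0,0,0],
    [1,-0.1,-0.07,-0.22,0,0,0],
    [1,-0.2,-0.13,-0.22,0,0,0],
    [1,-0.37,-0.25,-0.22,0,0,0],
    [1,-0.54,-0.36,-0.22,0,0,0],
    [1,-0.62,-0.41,-0.22,0,0,0],
    [1,-0.625,-0.415,-0.22,0,0,0],
    [1,-0.625,-0.415,-0.22,0,0,0]
  ]
}}

```text
time_s: 17.5
eef_pos: [0.5597, -0.3176, 0.2495]
eef_rot: [0.0, 0.253, 0.967, 0.0]
contact_force: [-0.3, 1.1, 0.4]
width: 0.231
gripper_force: 39.5
```

```bash
python3 - <<'E'
from h import *
st()
im,ci=cap('wrist','w13.png');p,r,s=pose()
T=lambda w:(r.inv().apply(w-p)*1000).round(1)
for b in blobs(im,(95,60,30),(125,255,255),600)[0]: print(b)
b=[b for b in blobs(im,(95,60,30),(125,255,255),600)[0] if 225<b[0][0]<285 and 225<b[0][1]<285][0]
print('stone tool',T(onz(ci,b[0],p[2]+.004,True)))
# opening outer edge along column: brightness profile
g=cv2.cvtColor(im,cv2.COLOR_RGB2GRAY);print(g[200:245,254])
go((.5618,-.3164,.198))
sc,cs=cap('scene','s13.png')
for b in blobs(sc,(92,70,25),(128,255,255),8)[0]: print('scene',b)
print(proj(cs,(.543,-.306,.14)))
E
```

```text
t 17.5 p [ 0.5597 -0.3176  0.2495] yaw 150.7 down [ 0.     0.001 -1.   ] w 0.231 gf 39.5 F [-0.3  1.1  0.4] q 
([334.3, 93.6], [273, 44, 116, 105, 6190])
([252.5, 248.5], [233, 227, 40, 44, 1452])
([339.6, 258.5], [320, 240, 41, 37, 848])
stone tool [ 1.6 -1.1 -4. ]
[ 17  19  11  56  75  76  75  74  73  69  99 138 144 141 138 143 158 161
 160 161 164 164 164 164 167 171 147  58  41  49  54  56  57  59  62  63
  64  68  70  73  74  75  77  77  80]
shift [-0.01   0.003  0.258]
scene ([289.7, 101.4], [288, 99, 4, 6, 18])
scene ([272.4, 204.5], [245, 183, 53, 43, 1345])
[289.84073748 142.16675324]
```

```bash
python3 - <<'E'
from h import *
t,_=cap('top')
R_=lambda a,w,h:cv2.resize(a,(w,h),interpolation=cv2.INTER_CUBIC)
sc=cv2.imread('pics/s13.png')[90:215,225:355]; w11=cv2.imread('pics/w11.png')[130:280,180:330]; w13=cv2.imread('pics/w13.png')[130:280,180:330]; t=t[110:250,270:400][:,:,::-1]
cv2.imwrite('pics/m1.png',np.vstack([np.hstack([R_(sc,400,300),R_(t,400,300)]),np.hstack([R_(w11,400,300),R_(w13,400,300)])]))
E
```

```text
(no output)
```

View pics/m1.png

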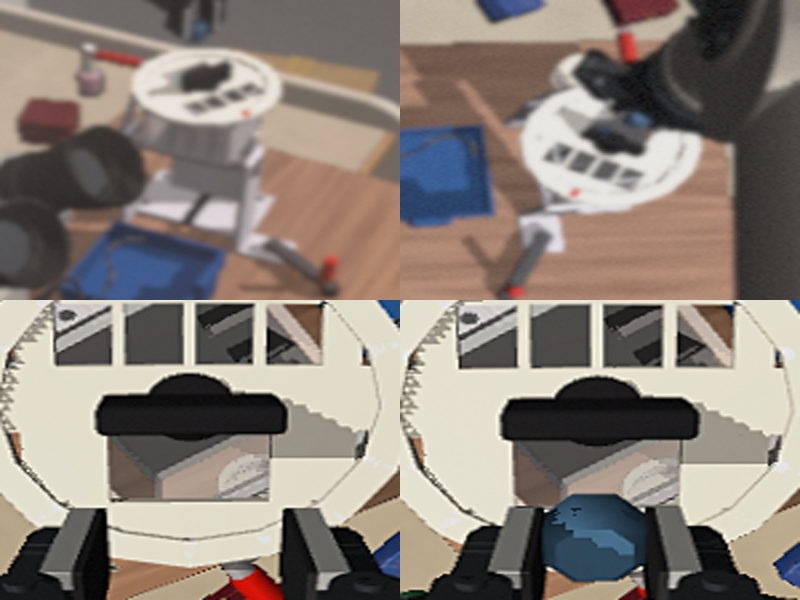

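The montage shows the cap unchanged, with L1 not on the board or the cap, so it is probably inside and hidden under the knob side. L2 is held over the opening. I'll check the edge offset.

```bash
python3 - <<'E'
from h import *
ci=robot.camera_info('wrist');p,r,s=pose()
T=lambda w:(r.inv().apply(w-p)*1000).round(1)
print(T(onz(ci,(254,226.5),.195,True)))
im=cv2.imread('pics/w13.png'); g=cv2.cvtColor(im,cv2.COLOR_BGR2GRAY); print(g[210,215:300])
E
```

```text
[-8.7  1.4 54.9]
[223 223 224 223 223 226 240 141  86  88  92  94  93  84  81  84  70  69
  72  75  75  75  76  75  75  76  74  75  75  75  75  75  74  75  75  75
  73  71  68  99 134 139 144 142 140 138 143 156 154 158 160 160 160 161
 160 159 158 147 176 196 187 193 163 165 168 167 167 166 167 137 105 153
 149 149 148 148 147 149 148 148 148 148 148 149 149]
```

Call:
{"op": "drive_tool", "data": {
  "plan": [
    [1,-0.004,0.006,0.1,0,0,0],
    [1,-0.004,0.006,0.2,0,0,0],
    [1,-0.004,0.006,0.24,0,0,0],
    [1,-0.004,0.006,0.262,0,0,0],
    [1,-0.004,0.006,0.262,0,0,0],
    [1,-0.004,0.006,0.262,0,0,0]
  ]
}}

```text
time_s: 18.15
eef_pos: [0.5614, -0.3159, 0.1977]
eef_rot: [0.0, 0.252, 0.968, -0.0]
contact_force: [-0.1, -0.8, 0.3]
width: 0.23
gripper_force: 39.5
```

```bash
python3 - <<'E'
from h import *
st()
E
```

```text
t 18.15 p [ 0.5614 -0.3159  0.1977] yaw 150.84 down [ 0. -0. -1.] w 0.23 gf 39.5 F [-0.1 -0.8  0.3] q
```

Call:
{"op": "drive_tool", "data": {
  "plan": [
    [0.4,0,0,0.01,0,0,0],
    [0.2,0,0,0.01,0,0,0],
    [0.2,0,0,0.01,0,0,0],
    [0.2,0,0,-0.2,0,0,0],
    [0.2,0,0,-0.4,0,0,0],
    [0.2,-0.2,0,-0.4,0,0,0],
    [0.2,-0.35,0,-0.4,0,0,0],
    [0.2,-0.35,0,-0.4,0,0,0]
  ]
}}

```text
time_s: 18.82
eef_pos: [0.6256, -0.3529, 0.2771]
eef_rot: [0.002, 0.253, 0.968, -0.0]
contact_force: [-1.1, -0.3, -1.2]
width: 0.401
gripper_force: 0.0
```

```bash
python3 - <<'E'
from h import *
st()
im,ci=cap('wrist','w14.png')
for b in blobs(im,(90,60,25),(128,255,255),60)[0]: print(b, onz(ci,b[0],.136,True).round(4))
go((.404,-.071,.27),(.404,-.071,.07))
E
```

```text
t 18.82 p [ 0.6256 -0.3529  0.2771] yaw 150.72 down [ 0.003 -0.001 -1.   ] w 0.401 gf 0.0 F [-1.1 -0.3 -1.2] q 
([339.6, 39.2], [293, 0, 87, 91, 3450]) [ 0.5385 -0.2065  0.136 ]
([292.5, 41.5], [284, 35, 14, 20, 145]) [ 0.5209 -0.25    0.136 ]
([257.0, 101.1], [246, 91, 23, 21, 362]) [ 0.5562 -0.3085  0.136 ]
([240.7, 118.1], [229, 110, 25, 15, 291]) [ 0.5628 -0.3299  0.136 ]
([339.0, 207.2], [319, 187, 41, 41, 906]) [ 0.6899 -0.2854  0.136 ]
([486.1, 290.5], [466, 266, 40, 53, 1020]) [ 0.9393 -0.1215  0.136 ]
shift [1.644 0.686 0.032]
shift [1.644 0.686 1.032]
```

Both large stones are confirmed inside the chamber. Small stones next, starting with the one at (0.4056,-0.149).

Call:
{"op": "drive_tool", "data": {
  "plan": [
    [0.2,0.15,0.04,0,0,0,0],
    [0.2,0.35,0.08,0,0,0,0],
    [0.2,0.55,0.13,0,0,0,0],
    [0.2,0.75,0.18,0,0,0,0],
    [0.2,0.95,0.23,0,0,0,0],
    [0.2,1,0.3,0.1,0,0,0],
    [0.2,1,0.35,0.3,0,0,0],
    [0.2,1,0.35,0.4,0,0,0]
  ]
}}

```text
time_s: 19.53
eef_pos: [0.48, -0.1889, 0.1952]
eef_rot: [-0.001, 0.251, 0.968, -0.0]
contact_force: [-1.0, -1.0, -0.1]
width: 0.403
gripper_force: 0.0
```

Call:
{"op": "drive_tool", "data": {
  "plan": [
    [0.2,0.15,0,0.1,0,0,0],
    [0.2,0.3,0,0.2,0,0,0],
    [0.2,0.45,0,0.4,0,0,0],
    [0.2,0.458,0,0.6,0,0,0],
    [0.2,0.458,0,0.65,0,0,0],
    [0.2,0.458,0,0.65,0,0,0],
    [0.2,0.458,0,0.65,0,0,0]
  ]
}}

```text
time_s: 20.12
eef_pos: [0.4013, -0.1466, 0.067]
eef_rot: [-0.001, 0.252, 0.968, 0.0]
contact_force: [0.6, 0.0, -0.0]
width: 0.398
gripper_force: 0.0
```

```bash
python3 - <<'E'
from h import *
st(True)
im,ci=cap('wrist','w15.png')
for b in blobs(im,(95,60,30),(125,255,255),60)[0]: print(b, onz(ci,b[0],.006,True).round(4))
b=min(blobs(im,(95,60,30),(125,255,255),60)[0],key=lambda b:np.hypot(*(onz(ci,b[0],.006,True)[:2]-[.4056,-.149])));t=onz(ci,b[0],.006,True);t[2]=.001;go(t)
E
```

```text
t 20.12 p [ 0.4013 -0.1466  0.067 ] yaw 150.85 down [-0.001  0.001 -1.   ] w 0.398 gf 0.0 F [ 0.6  0.  -0. ] q [ 0.74  0.4  -0.63  2.23  0.41  0.62  0.88]
([345.6, 165.7], [338, 158, 16, 17, 203]) [ 0.4036 -0.0704  0.006 ]
([252.1, 220.2], [245, 212, 15, 17, 202]) [ 0.4066 -0.1495  0.006 ]
([263.0, 311.6], [216, 287, 83, 42, 1968]) [ 0.4846 -0.1825  0.006 ]
([346.6, 341.7], [340, 325, 19, 31, 207]) [ 0.5618 -0.1322  0.006 ]
shift [-0.023 -0.001  0.334]
```

Call:
{"op": "drive_tool", "data": {
  "plan": [
    [0.2,-0.023,-0.001,0.15,0,0,0],
    [0.2,-0.023,-0.001,0.27,0,0,0],
    [0.2,-0.023,-0.001,0.325,0,0,0],
    [0.2,-0.023,-0.001,0.325,0,0,0],
    [1,-0.023,-0.001,0.325,0,0,0],
    [1,-0.023,-0.001,0.325,0,0,0],
    [1,-0.023,-0.001,0.325,0,0,0],
    [1,-0.023,-0.001,0.325,0,0,0]
  ],
  "squeeze": 30
}}

```text
time_s: 20.83
eef_pos: [0.4074, -0.1499, 0.0034]
eef_rot: [0.002, 0.252, 0.968, -0.0]
contact_force: [0.3, 1.0, 8.4]
width: 0.11
gripper_force: 29.7
```

```bash
python3 - <<'E'
from h import *
st()
go((.406,-.149,.24),(.5610,-.3160,.24))
E
```

```text
t 20.83 p [ 0.4074 -0.1499  0.0034] yaw 150.79 down [ 0.003 -0.001 -1.   ] w 0.11 gf 29.7 F [0.3 1.  8.4] q 
shift [ 4.000e-03  1.000e-03 -1.183e+00]
shift [-1.08  -0.349 -1.18 ]
```

Call:
{"op": "drive_tool", "data": {
  "plan": [
    [1,0,0,-0.15,0,0,0],
    [1,0,0,-0.35,0,0,0],
    [1,0,0,-0.55,0,0,0],
    [1,-0.05,-0.02,-0.75,0,0,0],
    [1,-0.15,-0.05,-0.95,0,0,0],
    [1,-0.3,-0.1,-1,0,0,0],
    [1,-0.46,-0.15,-1,0,0,0],
    [1,-0.46,-0.15,-1,0,0,0]
  ]
}}

```text
time_s: 21.5
eef_pos: [0.4754, -0.2261, 0.2043]
eef_rot: [0.004, 0.255, 0.967, -0.001]
contact_force: [0.2, -0.7, 0.3]
width: 0.112
gripper_force: 29.4
```

Call:
{"op": "drive_tool", "data": {
  "plan": [
    [1,0,0,-0.15,0,0,0],
    [1,-0.1,-0.03,-0.2,0,0,0],
    [1,-0.25,-0.08,-0.2,0,0,0],
    [1,-0.42,-0.13,-0.2,0,0,0],
    [1,-0.57,-0.18,-0.2,0,0,0],
    [1,-0.62,-0.2,-0.2,0,0,0],
    [1,-0.622,-0.2,-0.2,0,0,0],
    [1,-0.622,-0.2,-0.2,0,0,0]
  ]
}}

```text
time_s: 22.17
eef_pos: [0.5602, -0.3155, 0.2416]
eef_rot: [-0.001, 0.252, 0.968, 0.001]
contact_force: [0.6, 0.5, -0.2]
width: 0.107
gripper_force: 29.4
```

```bash
python3 - <<'E'
from h import *
st()
go((.5610,-.3160,.199))
E
```

```text
t 22.17 p [ 0.5602 -0.3155  0.2416] yaw 150.81 down [-0.001  0.001 -1.   ] w 0.107 gf 29.4 F [ 0.6  0.5 -0.2] q 
shift [-0.005 -0.     0.213]
```

Call:
{"op": "drive_tool", "data": {
  "plan": [
    [1,-0.005,0,0.1,0,0,0],
    [1,-0.005,0,0.18,0,0,0],
    [1,-0.005,0,0.21,0,0,0],
    [1,-0.005,0,0.21,0,0,0],
    [0.4,-0.005,0,0.21,0,0,0],
    [0.2,-0.005,0,0.21,0,0,0],
    [0.2,-0.005,0,0.1,0,0,0],
    [0.2,-0.005,0,0,0,0,0]
  ]
}}

```text
time_s: 22.83
eef_pos: [0.5612, -0.3163, 0.2428]
eef_rot: [-0.0, 0.252, 0.968, 0.0]
contact_force: [0.7, 0.2, 1.5]
width: 0.404
gripper_force: 0.0
```

Call:
{"op": "drive_tool", "data": {
  "plan": [
    [0.2,0,0,-0.05,0,0,0],
    [0.2,0.15,0.08,-0.05,0,0,0],
    [0.2,0.33,0.18,-0.05,0,0,0],
    [0.2,0.5,0.27,-0.05,0,0,0],
    [0.2,0.67,0.36,-0.05,0,0,0],
    [0.2,0.85,0.45,0.1,0,0,0],
    [0.2,0.95,0.5,0.25,0,0,0],
    [0.2,0.95,0.5,0.25,0,0,0]
  ]
}}

```text
time_s: 23.5
eef_pos: [0.4384, -0.1322, 0.1883]
eef_rot: [-0.004, 0.249, 0.968, -0.001]
contact_force: [-1.1, 0.4, -0.1]
width: 0.398
gripper_force: 0.0
```

Call:
{"op": "drive_tool", "data": {
  "plan": [
    [0.2,0.15,0.08,0.15,0,0,0],
    [0.2,0.28,0.16,0.3,0,0,0],
    [0.2,0.335,0.18,0.45,0,0,0],
    [0.2,0.335,0.18,0.6,0,0,0],
    [0.2,0.335,0.18,0.6,0,0,0],
    [0.2,0.335,0.18,0.6,0,0,0]
  ]
}}

```text
time_s: 24.0
eef_pos: [0.4034, -0.0723, 0.0719]
eef_rot: [-0.001, 0.252, 0.968, 0.0]
contact_force: [0.4, 0.0, 0.1]
width: 0.401
gripper_force: 0.0
```

```bash
python3 - <<'E'
from h import *
st(True)
im,ci=cap('wrist','w16.png')
for b in blobs(im,(95,60,30),(125,255,255),60)[0]: print(b, onz(ci,b[0],.006,True).round(4))
b=min(blobs(im,(95,60,30),(125,255,255),60)[0],key=lambda b:np.hypot(*(onz(ci,b[0],.006,True)[:2]-[.4033,-.0704])));t=onz(ci,b[0],.006,True);t[2]=.002;go(t)
E
```

```text
t 24.0 p [ 0.4034 -0.0723  0.0719] yaw 150.86 down [-0.002  0.001 -1.   ] w 0.401 gf 0.0 F [0.4 0.  0.1] q [ 0.63  0.38 -0.7   2.26  0.42  0.63  0.69]
([253.7, 209.6], [246, 202, 16, 16, 197]) [ 0.4034 -0.0709  0.006 ]
([226.1, 318.4], [209, 307, 38, 21, 420]) [ 0.4812 -0.1423  0.006 ]
([151.8, 347.9], [136, 330, 30, 33, 304]) [ 0.4831 -0.2328  0.006 ]
shift [0.01  0.004 0.355]
```

Call:
{"op": "drive_tool", "data": {
  "plan": [
    [0.2,0.008,0.004,0.15,0,0,0],
    [0.2,0.008,0.004,0.29,0,0,0],
    [0.2,0.008,0.004,0.348,0,0,0],
    [0.2,0.008,0.004,0.348,0,0,0],
    [1,0.008,0.004,0.348,0,0,0],
    [1,0.008,0.004,0.348,0,0,0],
    [1,0.008,0.004,0.348,0,0,0],
    [1,0.008,0.004,0.348,0,0,0]
  ]
}}

```text
time_s: 24.72
eef_pos: [0.4044, -0.0715, 0.0039]
eef_rot: [0.002, 0.252, 0.968, 0.0]
contact_force: [-0.3, -0.7, 7.4]
width: 0.108
gripper_force: 29.7
```

```bash
python3 - <<'E'
from h import *
st()
go((.5612,-.3162,.24))
E
```

```text
t 24.72 p [ 0.4044 -0.0715  0.0039] yaw 150.77 down [ 0.004 -0.001 -1.   ] w 0.108 gf 29.7 F [-0.3 -0.7  7.4] q 
shift [-1.286 -0.683 -1.176]
```

Call:
{"op": "drive_tool", "data": {
  "plan": [
    [1,0,0,-0.15,0,0,0],
    [1,0,0,-0.35,0,0,0],
    [1,-0.05,-0.03,-0.55,0,0,0],
    [1,-0.15,-0.08,-0.73,0,0,0],
    [1,-0.28,-0.15,-0.87,0,0,0],
    [1,-0.43,-0.23,-0.97,0,0,0],
    [1,-0.56,-0.3,-1,0,0,0],
    [1,-0.56,-0.3,-1,0,0,0]
  ]
}}

```text
time_s: 25.38
eef_pos: [0.4745, -0.1843, 0.2057]
eef_rot: [0.004, 0.256, 0.967, -0.001]
contact_force: [-0.2, -0.4, -0.5]
width: 0.109
gripper_force: 29.4
```

Call:
{"op": "drive_tool", "data": {
  "plan": [
    [1,0,0,-0.15,0,0,0],
    [1,-0.12,-0.06,-0.19,0,0,0],
    [1,-0.28,-0.15,-0.19,0,0,0],
    [1,-0.45,-0.24,-0.19,0,0,0],
    [1,-0.62,-0.33,-0.19,0,0,0],
    [1,-0.72,-0.38,-0.19,0,0,0],
    [1,-0.728,-0.383,-0.19,0,0,0],
    [1,-0.728,-0.383,-0.19,0,0,0]
  ]
}}

```text
time_s: 26.05
eef_pos: [0.5606, -0.3166, 0.2402]
eef_rot: [-0.0, 0.253, 0.968, 0.001]
contact_force: [-0.1, 0.5, -0.3]
width: 0.109
gripper_force: 29.4
```

```bash
python3 - <<'E'
from h import *
st()
go((.5612,-.3162,.199))
E
```

```text
t 26.05 p [ 0.5606 -0.3166  0.2402] yaw 150.71 down [ 0.     0.001 -1.   ] w 0.109 gf 29.4 F [-0.1  0.5 -0.3] q 
shift [-0.002  0.003  0.206]
```

Call:
{"op": "drive_tool", "data": {
  "plan": [
    [1,-0.002,0.002,0.1,0,0,0],
    [1,-0.002,0.002,0.18,0,0,0],
    [1,-0.002,0.002,0.205,0,0,0],
    [1,-0.002,0.002,0.205,0,0,0],
    [0.4,-0.002,0.002,0.205,0,0,0],
    [0.2,-0.002,0.002,0.205,0,0,0],
    [0.2,-0.002,0.002,0.1,0,0,0],
    [0.2,0,0,-0.05,0,0,0]
  ]
}}

```text
time_s: 26.72
eef_pos: [0.5593, -0.3153, 0.2493]
eef_rot: [-0.002, 0.252, 0.968, 0.001]
contact_force: [0.4, 0.3, 0.1]
width: 0.399
gripper_force: 0.0
```

Call:
{"op": "drive_tool", "data": {
  "plan": [
    [0.2,-0.05,0,-0.1,0,0,0],
    [0.2,-0.2,0,-0.15,0,0,0],
    [0.2,-0.35,0,-0.15,0,0,0],
    [0.2,-0.35,0,-0.15,0,0,0]
  ]
}}

```text
time_s: 27.05
eef_pos: [0.6254, -0.3523, 0.2819]
eef_rot: [0.003, 0.253, 0.968, -0.0]
contact_force: [-1.0, 0.4, -1.2]
width: 0.401
gripper_force: 0.0
```

```bash
python3 - <<'E'
from h import *
st()
im,ci=cap('wrist','w17.png')
for b in blobs(im,(90,60,25),(128,255,255),25)[0]: print(b, onz(ci,b[0],.136,True).round(4))
im2,_=cap('top')
for b in blobs(im2,(95,60,30),(130,255,255),8)[0]: print('top',b)
E
```

```text
t 27.05 p [ 0.6254 -0.3523  0.2819] yaw 150.73 down [ 0.005 -0.001 -1.   ] w 0.401 gf 0.0 F [-1.   0.4 -1.2] q 
([337.7, 40.0], [292, 0, 87, 92, 3492]) [ 0.5381 -0.2064  0.136 ]
([291.0, 43.0], [283, 37, 13, 19, 131]) [ 0.521  -0.2505  0.136 ]
([282.0, 47.5], [278, 40, 10, 15, 31]) [ 0.521  -0.2605  0.136 ]
([255.4, 99.8], [244, 91, 23, 19, 312]) [ 0.5542 -0.3085  0.136 ]
([245.1, 117.7], [228, 110, 36, 16, 410]) [ 0.5646 -0.3257  0.136 ]
([337.7, 206.4], [318, 187, 41, 40, 891]) [ 0.6905 -0.2852  0.136 ]
([492.5, 279.6], [473, 264, 32, 35, 503]) [ 0.9329 -0.1023  0.136 ]
([478.1, 298.5], [464, 282, 35, 38, 577]) [ 0.9508 -0.1347  0.136 ]
top ([305.6, 109.8], [296, 101, 20, 18, 247])
top ([341.6, 169.2], [334, 166, 14, 8, 76])
top ([276.8, 191.3], [255, 169, 45, 47, 1804])
```

Call:
{"op": "drive_tool", "data": {
  "plan": [
    [0.2,0.1,0,0,0,0,0.075],
    [0.2,0.2,0,0,0,0,0.15],
    [0.2,0.3,0,0,0,0,0.225],
    [0.2,0.4,0,0,0,0,0.3],
    [0.2,0.478,0,0,0,0,0.375],
    [0.2,0.478,0,0,0,0,0.45],
    [0.2,0.478,0,0,0,0,0.525],
    [0.2,0.478,0,0,0,0,0.6]
  ]
}}

```text
time_s: 27.82
eef_pos: [0.5372, -0.3026, 0.2812]
eef_rot: [0.0, 0.666, 0.746, -0.0]
contact_force: [0.8, -0.3, 0.4]
width: 0.397
gripper_force: 0.0
```

Call:
{"op": "drive_tool", "data": {
  "plan": [
    [0.2,0,0,0,0,0,0.075],
    [0.2,0,0,0,0,0,0.15],
    [0.2,0,0,0,0,0,0.225],
    [0.2,0,0,0,0,0,0.3],
    [0.2,0,0,0,0,0,0.39],
    [0.2,0,0,0,0,0,0.39],
    [0.2,0,0,0,0,0,0.39]
  ]
}}

```text
time_s: 28.4
eef_pos: [0.5379, -0.3028, 0.2809]
eef_rot: [0.0, 0.858, 0.514, -0.0]
contact_force: [-0.1, -0.2, -0.2]
width: 0.4
gripper_force: 0.0
```

```bash
python3 - <<'E'
from h import *
st(True)
go((.5418,-.306,.204))
E
```

```text
t 28.4 p [ 0.5379 -0.3028  0.2809] yaw 61.87 down [ 0. -0. -1.] w 0.4 gf 0.0 F [-0.1 -0.2 -0.2] q [ 0.71  0.37 -0.39  1.62  0.15  1.18 -0.21]
shift [-0.005  0.025  0.384]
```

Call:
{"op": "drive_tool", "data": {
  "plan": [
    [0.2,-0.005,0.02,0.15,0,0,0],
    [0.2,-0.005,0.02,0.28,0,0,0],
    [0.2,-0.005,0.02,0.375,0,0,0],
    [0.2,-0.005,0.02,0.375,0,0,0],
    [1,-0.005,0.02,0.375,0,0,0],
    [1,-0.005,0.02,0.375,0,0,0],
    [1,-0.005,0.02,0.375,0,0,0],
    [1,-0.005,0.02,0.375,0,0,0]
  ],
  "squeeze": 30
}}

```text
time_s: 29.07
eef_pos: [0.541, -0.3065, 0.2066]
eef_rot: [0.0, 0.858, 0.513, -0.0]
contact_force: [-4.2, 0.7, 1.4]
width: 0.106
gripper_force: 33.7
```

```bash
python3 - <<'E'
from h import *
st()
E
```

```text
t 29.07 p [ 0.541  -0.3065  0.2066] yaw 61.73 down [-0.    -0.001 -1.   ] w 0.106 gf 33.7 F [-4.2  0.7  1.4] q
```

Call:
{"op": "drive_tool", "data": {
  "plan": [
    [1,0,0,0,0,0,0.06],
    [1,0,0,0,0,0,0.12],
    [1,0,0,0,0,0,0.18],
    [1,0,0,0,0,0,0.24],
    [1,0,0,0,0,0,0.3],
    [1,0,0,0,0,0,0.36],
    [1,0,0,0,0,0,0.42],
    [1,0,0,0,0,0,0.48]
  ]
}}

```text
time_s: 29.73
eef_pos: [0.5411, -0.3068, 0.2065]
eef_rot: [0.001, 0.987, 0.159, 0.0]
contact_force: [-5.1, -0.2, 1.1]
width: 0.105
gripper_force: 33.7
```

Call:
{"op": "drive_tool", "data": {
  "plan": [
    [1,0,0,0,0,0,0.06],
    [1,0,0,0,0,0,0.12],
    [1,0,0,0,0,0,0.16],
    [1,0,0,0,0,0,0.16],
    [1,0,0,0,0,0,0.16]
  ]
}}

```text
time_s: 30.15
eef_pos: [0.5411, -0.307, 0.2064]
eef_rot: [0.001, 0.999, 0.037, 0.0]
contact_force: [-5.9, -1.6, 2.7]
width: 0.106
gripper_force: 33.8
```

```bash
python3 - <<'E'
from h import *
st()
E
```

```text
t 30.15 p [ 0.5411 -0.307   0.2064] yaw 4.21 down [ 0.    -0.001 -1.   ] w 0.106 gf 33.8 F [-5.9 -1.6  2.7] q
```

Call:
{"op": "drive_tool", "data": {
  "plan": [
    [0.4,0,0,0,0,0,0],
    [0.2,0,0,0,0,0,0],
    [0.2,0,0,-0.15,0,0,0],
    [0.2,0,0,-0.35,0,0,0],
    [0.2,-0.1,0,-0.5,0,0,0],
    [0.2,-0.1,0,-0.5,0,0,0],
    [0.2,-0.1,0,-0.5,0,0,0]
  ]
}}

```text
time_s: 30.73
eef_pos: [0.5226, -0.3084, 0.3083]
eef_rot: [0.001, 0.999, 0.036, 0.003]
contact_force: [-0.4, -0.7, -1.2]
width: 0.396
gripper_force: 0.0
```

```bash
python3 - <<'E'
from h import *
st()
im,ci=cap('wrist','w18.png')
ang=lambda d:np.degrees(np.arctan2(d[1],d[0])).round(1)
hsv=cv2.cvtColor(im,cv2.COLOR_RGB2HSV); m=cv2.inRange(hsv,(0,120,70),(8,255,255))|cv2.inRange(hsv,(172,150,70),(180,255,255))
for c in cv2.findContours(m,cv2.RETR_EXTERNAL,cv2.CHAIN_APPROX_NONE)[0]:
    if cv2.contourArea(c)<12: continue
    pts=c[:,0].astype(float); w=np.array([onz(ci,q,.186,True)[:2] for q in pts]); mu=w.mean(0); 
    vx,vy,_,_=cv2.fitLine((w*1000).astype(np.float32),cv2.DIST_L2,0,.01,.01).ravel()
    rect=cv2.minAreaRect((w*1000).astype(np.float32))
    u=pts.mean(0); print(cv2.contourArea(c),u,'at.186',rect,'dir',ang((vx,vy)),'at.195',onz(ci,u,.195,True)[:2],ang(onz(ci,u,.195,True)[:2]-[.5411,-.307]))
# holes: dark regions in cap, row; 
g=cv2.cvtColor(im,cv2.COLOR_RGB2GRAY)
print(proj(ci,(.5411,-.307,.195),True),proj(ci,(.5411,-.285,.195),True),'cam',ray(ci,(1,1),True)[0])
E
```

```text
t 30.73 p [ 0.5226 -0.3084  0.3083] yaw 4.13 down [ 0.006 -0.003 -1.   ] w 0.396 gf 0.0 F [-0.4 -0.7 -1.2] q 
38.5 [189.8 174.6] at.186 ((533.737060546875, -248.87034606933594), (4.747520923614502, 7.746594429016113), 3.3822100162506104) dir 89.4 at.195 [ 0.53558459 -0.25054096] 95.6
123.5 [ 32.48717949 127.20512821] at.186 ((578.0779418945312, -63.337337493896484), (16.016862869262695, 17.573177337646484), 88.78992462158203) dir 66.4 at.195 [ 0.57830807 -0.0722658 ] 81.0
531.0 [282.09482759  70.49137931] at.186 ((634.1508178710938, -325.6234130859375), (43.63386917114258, 11.6067476272583), 4.042847633361816) dir 5.6 at.195 [ 0.63247594 -0.32531976] -11.3
1139.0 [311.61486486  19.64864865] at.186 ((686.9708251953125, -351.1158752441406), (39.83637619018555, 34.228511810302734), 11.863771438598633) dir -2.7 at.195 [ 0.68280391 -0.34811855] -16.2
[253.05139838 172.59852322] [228.20834198 170.92287397] cam [ 0.59126038 -0.30240383  0.45284198]
```

The cap is aligned: the mark is at 95.6° against an expected 94.5°. I'll check the tray, then go to the lever.

```bash
cat > tray.py <<'E'
from h import *
im,ci=cap('top')
hsv=cv2.cvtColor(im,cv2.COLOR_RGB2HSV); m=cv2.inRange(hsv,(95,60,30),(130,255,255))
for c in cv2.findContours(m,cv2.RETR_EXTERNAL,cv2.CHAIN_APPROX_NONE)[0]:
    if cv2.contourArea(c)>700:
        r=cv2.minAreaRect(np.array([onz(ci,q,.028)[:2]*1000 for q in c[:,0].astype(float)]).astype(np.float32));print('tray rect',np.round(r[0],1),np.round(r[1],1),round(r[2],1),'goal .5318 -.1844')
E
python3 - <<'E'
import tray
from h import *
go((.638,-.3255,.24),(.638,-.3255,.170))
E
```

```text
tray rect [ 526.7 -186.3] [116.8 108.7] 3.5 goal .5318 -.1844
shift [0.573 0.134 0.325]
shift [0.573 0.134 0.675]
```

Call:
{"op": "drive_tool", "data": {
  "plan": [
    [0.2,0.2,0.05,0,0,0,0],
    [0.2,0.4,0.1,0,0,0,0],
    [0.2,0.57,0.13,0.1,0,0,0],
    [0.2,0.57,0.13,0.3,0,0,0],
    [0.2,0.57,0.13,0.45,0,0,0],
    [0.2,0.57,0.13,0.45,0,0,0],
    [0.2,0.57,0.13,0.45,0,0,0]
  ]
}}

```text
time_s: 31.42
eef_pos: [0.6358, -0.3244, 0.2121]
eef_rot: [-0.002, 0.999, 0.036, -0.003]
contact_force: [-0.4, 0.2, 2.0]
width: 0.398
gripper_force: 0.0
```

```bash
python3 - <<'E'
from h import *
st()
go((.638,-.3255,.170))
E
```

```text
t 31.42 p [ 0.6358 -0.3244  0.2121] yaw 4.17 down [-0.006  0.003 -1.   ] w 0.398 gf 0.0 F [-0.4  0.2  2. ] q 
shift [0.012 0.007 0.211]
```

Call:
{"op": "drive_tool", "data": {
  "plan": [
    [0.2,0.012,0.007,0.1,0,0,0],
    [0.2,0.012,0.007,0.21,0,0,0],
    [0.2,0.012,0.007,0.21,0,0,0],
    [1,0.012,0.007,0.21,0,0,0],
    [1,0.012,0.007,0.21,0,0,0],
    [1,0.012,0.007,0.21,0,0,0],
    [1,0.012,0.007,0.21,0,0,0],
    [1,0.012,0.007,0.21,0,0,0]
  ],
  "squeeze": 35
}}

```text
time_s: 32.08
eef_pos: [0.6407, -0.3271, 0.1756]
eef_rot: [0.001, 0.999, 0.036, 0.002]
contact_force: [-0.2, -0.1, 4.8]
width: 0.119
gripper_force: 34.6
```

```bash
python3 - <<'E'
from h import *
st()
E
```

```text
t 32.08 p [ 0.6407 -0.3271  0.1756] yaw 4.11 down [ 0.003 -0.002 -1.   ] w 0.119 gf 34.6 F [-0.2 -0.1  4.8] q
```

Call:
{"op": "drive_tool", "data": {
  "plan": [
    [0.5,0,0,0,0,0,0],
    [0.5,0,0,0.03,0,0,0],
    [0.5,0,0,0.045,0,0,0],
    [1,0,0,0.045,0,0,0],
    [1,0,0,0.045,0,0,0],
    [1,0,0,0.045,0,0,0],
    [1,0,0,0.045,0,0,0]
  ]
}}

```text
time_s: 32.67
eef_pos: [0.6386, -0.3268, 0.1631]
eef_rot: [-0.0, 0.999, 0.036, -0.001]
contact_force: [-0.4, -1.4, -5.0]
width: 0.124
gripper_force: 34.0
```

Call:
{"op": "drive_tool", "data": {
  "plan": [
    [1,0,-0.04,-0.035,0,0,0],
    [1,0,-0.083,-0.064,0,0,0],
    [1,0,-0.13,-0.085,0,0,0],
    [1,0,-0.179,-0.103,0,0,0],
    [1,0,-0.23,-0.114,0,0,0],
    [1,0,-0.283,-0.117,0,0,0],
    [1,0,-0.335,-0.114,0,0,0],
    [1,0,-0.386,-0.103,0,0,0]
  ]
}}

```text
time_s: 33.33
eef_pos: [0.6333, -0.2513, 0.1875]
eef_rot: [0.002, 0.999, 0.035, 0.0]
contact_force: [-2.5, -4.7, 3.3]
width: 0.123
gripper_force: 34.7
```

```bash
python3 - <<'E'
from h import *
st()
O=np.array([.5387,-.2771]);x=np.array([.0785,-.9969]);y=np.array([.9969,.0785])
p,r,s=pose();d=p[:2]-O;print('stand',d@x,d@y,'ang',np.degrees(np.arctan2(p[2]+.012-.125,d@x)))
E
```

```text
t 33.33 p [ 0.6333 -0.2513  0.1875] yaw 4.01 down [ 0.001 -0.004 -1.   ] w 0.123 gf 34.7 F [-2.5 -4.7  3.3] q 
stand -0.018338595270792672 0.0963247786333991 ang 103.82965351881742
```

Call:
{"op": "drive_tool", "data": {
  "plan": [
    [1,0,-0.05,0.018,0,0,0],
    [1,0,-0.096,0.04,0,0,0],
    [1,0,-0.14,0.068,0,0,0],
    [1,0,-0.18,0.103,0,0,0],
    [1,0,-0.214,0.142,0,0,0],
    [1,0,-0.243,0.186,0,0,0],
    [1,0,-0.266,0.233,0,0,0],
    [1,0,-0.283,0.282,0,0,0]
  ]
}}

```text
time_s: 34.0
eef_pos: [0.6305, -0.1933, 0.1301]
eef_rot: [0.001, 0.999, 0.036, 0.001]
contact_force: [-1.1, -6.2, 1.4]
width: 0.119
gripper_force: 34.2
```

Call:
{"op": "drive_tool", "data": {
  "plan": [
    [1,0,-0.01,0.052,0,0,0],
    [1,0,-0.014,0.104,0,0,0],
    [1,0,-0.014,0.125,0,0,0],
    [1,0,-0.014,0.125,0,0,0],
    [1,0,-0.014,0.125,0,0,0],
    [1,0,-0.014,0.125,0,0,0]
  ]
}}

```text
time_s: 34.5
eef_pos: [0.6313, -0.1911, 0.1076]
eef_rot: [0.001, 0.999, 0.036, 0.002]
contact_force: [-7.2, -3.0, 17.1]
width: 0.122
gripper_force: 38.0
```

```bash
cat > sv.py <<'E'
from h import *
st()
O=np.array([.5387,-.2771]);x=np.array([.0785,-.9969]);y=np.array([.9969,.0785])
p,r,s=pose();d=p[:2]-O;print('stand',d@x,d@y,'ang',np.degrees(np.arctan2(p[2]+.014-.125,d@x)))
E
python3 - <<'E'
import sv
from h import *
im,ci=cap('wrist','w19.png');tp,_=cap('top','t19.png');cap('scene','s19.png')
for b in blobs(im,(90,60,25),(128,255,255),25)[0]: print(b, onz(ci,b[0],.01,True).round(4))
for b in blobs(tp,(95,60,30),(130,255,255),8)[0]: print('top',b)
E
```

```text
t 34.5 p [ 0.6313 -0.1911  0.1076] yaw 4.07 down [ 0.004 -0.002 -1.   ] w 0.122 gf 38.0 F [-7.2 -3.  17.1] q 
stand -0.07842724655194509 0.09908835256821003 ang -177.51024699293097
([353.1, 68.7], [318, 42, 71, 55, 2697]) [ 0.7479 -0.266   0.01  ]
([193.6, 258.5], [175, 241, 45, 40, 1204]) [ 0.5689 -0.1402  0.01  ]
([297.2, 254.0], [287, 243, 17, 27, 241]) [ 0.5805 -0.235   0.01  ]
([238.2, 311.7], [235, 301, 7, 19, 62]) [ 0.5109 -0.1845  0.01  ]
top ([428.6, 167.2], [428, 164, 3, 8, 16])
top ([258.2, 188.1], [255, 172, 7, 41, 200])
```

Call:
{"op": "drive_tool", "data": {
  "plan": [
    [1,0,0.004,-0.07,0,0,0],
    [1,0,0.014,-0.12,0,0,0],
    [1,0,0.03,-0.173,0,0,0],
    [1,0,0.054,-0.22,0,0,0],
    [1,0,0.03,-0.173,0,0,0],
    [1,0,0.014,-0.12,0,0,0],
    [1,0,0.004,-0.04,0,0,0],
    [1,0,0,0,0,0,0]
  ]
}}

```text
time_s: 35.32
eef_pos: [0.632, -0.1911, 0.1059]
eef_rot: [0.001, 0.999, 0.036, 0.003]
contact_force: [-8.2, -3.1, 38.4]
width: 0.122
gripper_force: 41.8
```

Call:
{"op": "drive_tool", "data": {
  "plan": [
    [1,0,0,0,0,0,0],
    [1,0,0.004,-0.07,0,0,0],
    [1,0,0.014,-0.12,0,0,0],
    [1,0,0.03,-0.173,0,0,0],
    [1,0,0.014,-0.12,0,0,0],
    [1,0,0.004,-0.04,0,0,0],
    [1,0,0,0,0,0,0],
    [1,0,0,0,0,0,0]
  ]
}}

```text
time_s: 35.98
eef_pos: [0.6324, -0.1909, 0.1052]
eef_rot: [0.001, 0.999, 0.036, 0.003]
contact_force: [2.6, -4.9, 5.7]
width: 0.124
gripper_force: 39.9
```

```bash
python3 sv.py
```

```text
t 35.98 p [ 0.6324 -0.1909  0.1052] yaw 4.11 down [ 0.006 -0.002 -1.   ] w 0.124 gf 39.9 F [ 2.6 -4.9  5.7] q 
stand -0.07855554071565464 0.10020650220921101 ang -175.75016668022326
```

Call:
{"op": "drive_tool", "data": {
  "plan": [
    [1,0,0.003,-0.07,0,0,0],
    [1,0,0.014,-0.123,0,0,0],
    [1,0,0.03,-0.173,0,0,0],
    [1,0,0.054,-0.22,0,0,0],
    [1,0,0.083,-0.263,0,0,0],
    [1,0,0.117,-0.303,0,0,0],
    [1,0,0.156,-0.337,0,0,0],
    [1,0,0.2,-0.366,0,0,0]
  ]
}}

```text
time_s: 36.65
eef_pos: [0.6351, -0.2247, 0.1763]
eef_rot: [-0.003, 0.999, 0.038, 0.002]
contact_force: [4.6, 7.8, -1.7]
width: 0.124
gripper_force: 34.9
```

Call:
{"op": "drive_tool", "data": {
  "plan": [
    [1,0,0.047,-0.024,0,0,0],
    [1,0,0.096,-0.04,0,0,0],
    [1,0,0.148,-0.05,0,0,0],
    [1,0,0.2,-0.054,0,0,0],
    [1,0,0.252,-0.05,0,0,0],
    [1,0,0.303,-0.04,0,0,0],
    [1,0,0.353,-0.024,0,0,0],
    [1,0,0.4,0,0,0,0]
  ]
}}

```text
time_s: 37.32
eef_pos: [0.6417, -0.3062, 0.1781]
eef_rot: [-0.002, 0.999, 0.038, 0.003]
contact_force: [3.4, 3.1, 6.1]
width: 0.126
gripper_force: 39.4
```

Call:
{"op": "drive_tool", "data": {
  "plan": [
    [1,0,0.043,0.029,0,0,0],
    [1,0,0.083,0.063,0,0,0],
    [1,0,0.095,0.076,0,0,0],
    [1,0,0.095,0.076,0,0,0],
    [1,0,0.095,0.076,0,0,0]
  ]
}}

```text
time_s: 37.73
eef_pos: [0.6432, -0.3268, 0.1616]
eef_rot: [-0.0, 0.999, 0.037, 0.003]
contact_force: [9.1, -1.1, -1.3]
width: 0.124
gripper_force: 40.3
```

```bash
python3 - <<'E'
import sv
from h import *
im,ci=cap('wrist','w20.png');tp,ct=cap('top','t20.png');sc,cs=cap('scene','s20.png')
o=proj(ct,(.5318,-.1844,.01)).astype(int);a=tp[o[1]-35:o[1]+35,o[0]-40:o[0]+90]
b=sc[90:225,225:355]; c=im[:,:]
R_=lambda a,w,h:cv2.resize(a[:,:,::-1],(w,h),interpolation=cv2.INTER_CUBIC)
cv2.imwrite('pics/m2.png',np.vstack([np.hstack([R_(a,500,270),R_(b,300,270)]),R_(c[:280],800,330)]))
E
```

```text
t 37.73 p [ 0.6432 -0.3268  0.1616] yaw 4.23 down [ 0.006  0.001 -1.   ] w 0.124 gf 40.3 F [ 9.1 -1.1 -1.3] q 
stand 0.057766471519207246 0.10032274841310816 ang 41.19148288624086
```

View pics/m2.png

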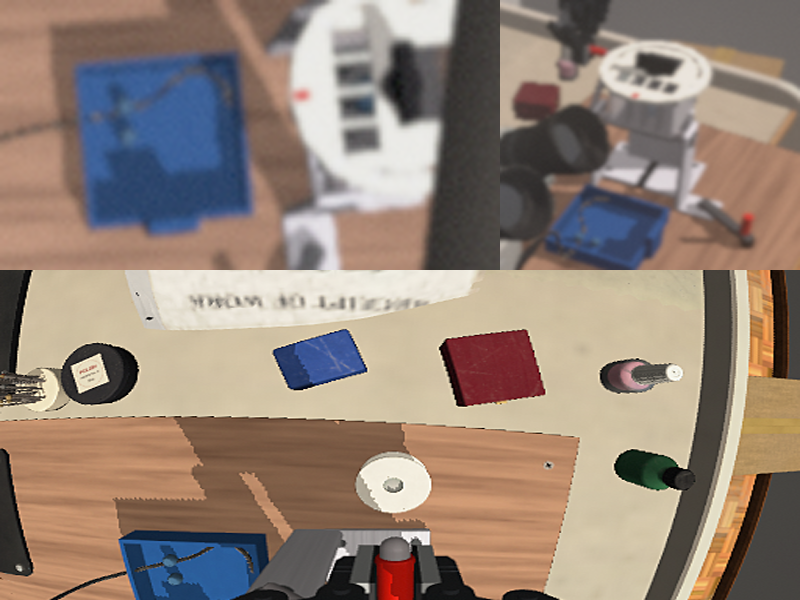

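The montage shows both small stones in the tray (lower panel at (170,562) and (175,578)) and the shaker back up. I'll press the lever lightly to the upright stop and then let go.

Call:
{"op": "drive_tool", "data": {
  "plan": [
    [1,-0.02,0.01,0.01,0,0,0],
    [1,-0.02,0.02,0.02,0,0,0],
    [1,-0.02,0.025,0.025,0,0,0],
    [1,-0.02,0.025,0.025,0,0,0]
  ]
}}

```text
time_s: 38.22
eef_pos: [0.6435, -0.3275, 0.1607]
eef_rot: [-0.002, 0.999, 0.039, 0.006]
contact_force: [6.2, 9.1, 15.8]
width: 0.123
gripper_force: 41.8
```

```bash
python3 sv.py
```

```text
t 38.22 p [ 0.6435 -0.3275  0.1607] yaw 4.43 down [ 0.013  0.005 -1.   ] w 0.123 gf 41.8 F [ 6.2  9.1 15.8] q 
stand 0.05844225233584301 0.1004773986424896 ang 40.389721586498574
```

Call:
{"op": "drive_tool", "data": {
  "plan": [
    [1,0,-0.02,-0.02,0,0,0],
    [0.5,0,-0.02,-0.02,0,0,0],
    [0.2,0,-0.02,-0.02,0,0,0],
    [0.2,0,-0.02,-0.15,0,0,0],
    [0.2,0,-0.02,-0.35,0,0,0],
    [0.2,0,-0.02,-0.55,0,0,0],
    [0.2,0,-0.02,-0.7,0,0,0],
    [0.2,-0.1,-0.02,-0.7,0,0,0]
  ]
}}

```text
time_s: 38.88
eef_pos: [0.621, -0.3306, 0.3032]
eef_rot: [0.001, 0.999, 0.037, 0.006]
contact_force: [0.6, 0.2, 0.3]
width: 0.398
gripper_force: 0.0
```

Call:
{"op": "drive_tool", "data": {
  "plan": [
    [0.2,-0.2,-0.05,0,0,0,0],
    [0.2,-0.4,-0.12,0,0,0,0],
    [0.2,-0.6,-0.2,0,0,0,0],
    [0.2,-0.6,-0.2,0,0,0,0]
  ]
}}

```text
time_s: 39.22
eef_pos: [0.4842, -0.2985, 0.2939]
eef_rot: [-0.002, 0.999, 0.034, -0.005]
contact_force: [0.2, -0.3, -0.6]
width: 0.403
gripper_force: 0.0
```

```bash
python3 - <<'E'
from h import *
st()
im,ci=cap('wrist','w21.png')
hsv=cv2.cvtColor(im,cv2.COLOR_RGB2HSV); m=cv2.inRange(hsv,(0,120,70),(8,255,255))|cv2.inRange(hsv,(172,150,70),(180,255,255))
for c in cv2.findContours(m,cv2.RETR_EXTERNAL,cv2.CHAIN_APPROX_NONE)[0]:
    if cv2.contourArea(c)<12: continue
    pts=c[:,0].astype(float); w=np.array([onz(ci,q,.186,True)[:2] for q in pts]); rect=cv2.minAreaRect((w*1000).astype(np.float32)); u=pts.mean(0)
    print(u.round(),np.round(rect[0],1),np.round(rect[1],1),round(rect[2],1),'.195',onz(ci,u,.195,True)[:2].round(4),'.05',onz(ci,u,.052,True)[:2].round(4))
for b in blobs(im,(90,60,25),(128,255,255),25)[0]: print(b, onz(ci,b[0],.01,True).round(4))
go((.384,-.257,.28))
E
python3 tray.py
```

```text
t 39.22 p [ 0.4842 -0.2985  0.2939] yaw 3.92 down [-0.01   0.003 -1.   ] w 0.403 gf 0.0 F [ 0.2 -0.3 -0.6] q 
[219. 226.] [ 450.8 -268.5] [ 7.8 15.5] 81.4 .195 [ 0.4544 -0.2698] .05 [ 0.395  -0.2558]
[199. 131.] [ 535.4 -247.7] [5.2 7.8] 2.3 .195 [ 0.5362 -0.2495] .05 [ 0.5251 -0.2235]
[ 32. 103.] [564.4 -66. ] [16.9 15.1] 0.4 .195 [ 0.5639 -0.0744] .05 [0.5691 0.0549]
[325.   5.] [ 654.7 -349.1] [12.5 34.2] 10.4 .195 [ 0.6521 -0.3461] .05 [ 0.7093 -0.377 ]
[298.  24.] [ 634.7 -325.2] [44.7 11.8] 4.5 .195 [ 0.6313 -0.3243] .05 [ 0.6762 -0.3424]
([167.5, 125.8], [138, 84, 69, 87, 4436]) [ 0.5278 -0.1685  0.01  ]
([287.8, 109.4], [280, 104, 17, 13, 199]) [ 0.5609 -0.3415  0.01  ]
([247.2, 117.3], [244, 110, 6, 16, 64]) [ 0.5451 -0.2847  0.01  ]
shift [-0.503 -0.247  0.079]
tray rect [ 526.6 -186.3] [116.7 108.8] 3.3 goal .5318 -.1844
```

The lever is back at its starting position and the cap is unchanged. Now I'll fold the leg.

Call:
{"op": "drive_tool", "data": {
  "plan": [
    [0,-0.2,-0.1,0,0,0,-0.06],
    [0,-0.4,-0.2,0.1,0,0,-0.12],
    [0,-0.5,-0.247,0.3,0,0,-0.18],
    [0,-0.5,-0.247,0.5,0,0,-0.18],
    [0,-0.5,-0.247,0.7,0,0,-0.18],
    [0,-0.5,-0.247,0.9,0,0,-0.18],
    [0,-0.5,-0.247,1,0,0,-0.18],
    [0,-0.5,-0.247,1,0,0,-0.18]
  ]
}}

```text
time_s: 39.98
eef_pos: [0.3879, -0.2565, 0.0916]
eef_rot: [-0.003, 0.984, 0.177, -0.003]
contact_force: [0.0, 0.8, -0.4]
width: 0.499
gripper_force: 0.0
```

```bash
python3 - <<'E'
from h import *
st()
im,ci=cap('wrist','w22.png')
for b in blobs(im,(0,120,70),(8,255,255),40)[0]: print(b, onz(ci,b[0],.045,True).round(4))
go((.384,-.257,.03))
E
```

```text
t 39.98 p [ 0.3879 -0.2565  0.0916] yaw 20.35 down [-0.008  0.005 -1.   ] w 0.499 gf 0.0 F [ 0.   0.8 -0.4] q 
([252.6, 212.4], [244, 197, 18, 31, 452]) [ 0.3911 -0.254   0.045 ]
shift [-0.024 -0.009  0.321]
```

Call:
{"op": "drive_tool", "data": {
  "plan": [
    [0,-0.01,-0.012,0.15,0,0,0],
    [0,-0.01,-0.012,0.29,0,0,0],
    [0,-0.01,-0.012,0.29,0,0,0],
    [1,-0.01,-0.012,0.29,0,0,0],
    [1,-0.01,-0.012,0.29,0,0,0],
    [1,-0.01,-0.012,0.29,0,0,0],
    [1,-0.01,-0.012,0.29,0,0,0],
    [1,-0.01,-0.012,0.29,0,0,0]
  ],
  "squeeze": 35
}}

```text
time_s: 40.7
eef_pos: [0.3882, -0.2571, 0.0405]
eef_rot: [0.001, 0.984, 0.176, 0.001]
contact_force: [-1.9, 2.8, 6.7]
width: 0.116
gripper_force: 34.1
```

```bash
python3 - <<'E'
from h import *
st()
p,_,_=pose()
go(*[(.4495+.07*np.cos(a),-.2855+.07*np.sin(a),p[2]) for a in np.radians([157,165,173,181,189,197,205,213,221,229,237,245,251])])
E
```

```text
t 40.7 p [ 0.3882 -0.2571  0.0405] yaw 20.31 down [ 0.002 -0.001 -1.   ] w 0.116 gf 34.1 F [-1.9  2.8  6.7] q 
shift [-0.017 -0.001 -0.   ]
shift [-0.047  0.037 -0.   ]
shift [-0.073  0.079  0.   ]
shift [-0.092  0.124  0.   ]
shift [-0.105  0.171  0.   ]
shift [-0.111  0.219  0.   ]
shift [-0.111  0.268  0.   ]
shift [-0.103  0.316  0.   ]
shift [-0.089  0.363  0.001]
shift [-0.069  0.408  0.001]
shift [-0.042  0.449  0.001]
shift [-0.011  0.486  0.001]
shift [0.016 0.51  0.001]
```

Call:
{"op": "drive_tool", "data": {
  "plan": [
    [1,-0.035,0.037,0.015,0,0,0],
    [1,-0.063,0.079,0.03,0,0,0],
    [1,-0.083,0.124,0.03,0,0,0],
    [1,-0.097,0.171,0.03,0,0,0],
    [1,-0.104,0.219,0.03,0,0,0],
    [1,-0.105,0.268,0.03,0,0,0],
    [1,-0.098,0.316,0.03,0,0,0],
    [1,-0.085,0.363,0.03,0,0,0]
  ]
}}

```text
time_s: 41.37
eef_pos: [0.3998, -0.3322, 0.0363]
eef_rot: [0.002, 0.984, 0.177, 0.003]
contact_force: [-2.0, 6.8, 17.7]
width: 0.116
gripper_force: 42.2
```

Call:
{"op": "drive_tool", "data": {
  "plan": [
    [1,0.02,0.045,0,0,0,0],
    [1,0.045,0.086,0,0,0,0],
    [1,0.06,0.105,0,0,0,0],
    [1,0.075,0.122,0,0,0,0],
    [1,0.075,0.122,0,0,0,0]
  ]
}}

```text
time_s: 41.78
eef_pos: [0.4181, -0.3469, 0.0354]
eef_rot: [-0.001, 0.984, 0.176, -0.001]
contact_force: [-9.3, 9.4, 23.0]
width: 0.119
gripper_force: 44.1
```

```bash
cat > lg.py <<'E'
from h import *
st()
p,_,_=pose();d=p[:2]-[.4495,-.2855];print('r',np.hypot(*d),'ang',np.degrees(np.arctan2(d[1],d[0]))%360)
E
python3 lg.py
```

```text
t 41.78 p [ 0.4181 -0.3469  0.0354] yaw 20.3 down [-0.003  0.002 -1.   ] w 0.119 gf 44.1 F [-9.3  9.4 23. ] q 
r 0.06900915119920675 ang 242.93112818127338
```

Call:
{"op": "drive_tool", "data": {
  "plan": [
    [1,0.012,0.012,-0.01,0,0,0],
    [1,0.025,0.025,-0.02,0,0,0],
    [1,0.035,0.037,-0.02,0,0,0],
    [1,0.035,0.037,-0.02,0,0,0]
  ]
}}

```text
time_s: 42.12
eef_pos: [0.4188, -0.3469, 0.0355]
eef_rot: [-0.007, 0.984, 0.176, -0.008]
contact_force: [-20.7, 15.8, 14.4]
width: 0.116
gripper_force: 43.6
```

```bash
python3 lg.py
```

```text
t 42.12 p [ 0.4188 -0.3469  0.0355] yaw 20.31 down [-0.019  0.011 -1.   ] w 0.116 gf 43.6 F [-20.7  15.8  14.4] q 
r 0.06861494004084305 ang 243.41086215377794
```

Call:
{"op": "drive_tool", "data": {
  "plan": [
    [1,0.005,0.005,-0.01,0,0,0],
    [0.5,0.005,0.005,-0.01,0,0,0],
    [0.1,0.005,0.005,-0.01,0,0,0],
    [0.1,0.005,0.005,-0.01,0,0,0],
    [0.1,0.005,0.005,-0.15,0,0,0],
    [0.1,0.005,0.005,-0.35,0,0,0],
    [0.1,0.005,0.005,-0.5,0,0,0],
    [0.1,0.005,0.005,-0.5,0,0,0]
  ]
}}

```text
time_s: 42.78
eef_pos: [0.4343, -0.3569, 0.1445]
eef_rot: [0.005, 0.984, 0.176, 0.005]
contact_force: [1.8, 0.1, -0.7]
width: 0.451
gripper_force: 0.0
```

Call:
{"op": "drive_tool", "data": {
  "plan": [
    [0.1,-0.1,0.2,-0.2,0,0,0],
    [0.1,-0.1,0.4,-0.4,0,0,0],
    [0.1,-0.1,0.5,-0.5,0,0,0],
    [0.1,-0.1,0.5,-0.5,0,0,0],
    [0.1,-0.1,0.5,-0.5,0,0,0]
  ]
}}

```text
time_s: 43.2
eef_pos: [0.4476, -0.4602, 0.2423]
eef_rot: [0.005, 0.985, 0.174, 0.003]
contact_force: [1.0, 0.2, -0.7]
width: 0.449
gripper_force: 0.0
```

```bash
python3 tray.py; python3 - <<'E'
from h import *
st()
im,ci=cap('top','t23.png')
for b in blobs(im,(0,120,80),(8,255,255),12)[0]: print('red',b[0],onz(ci,b[0],.05).round(4),onz(ci,b[0],.187).round(4))
o=cv2.cvtColor(cv2.imread('pics/top0.png'),cv2.COLOR_BGR2GRAY);n=cv2.cvtColor(im,cv2.COLOR_RGB2GRAY)
for nm,p in(('spool',(.6496,-.3259,.032)),('loupe',(.3733,.0721,.01))):
    u,v=proj(ci,p).astype(int);t=o[v-9:v+10,u-11:u+12];s=n[v-17:v+18,u-19:u+20];print(nm,cv2.minMaxLoc(cv2.matchTemplate(s,t,cv2.TM_CCOEFF_NORMED))[1::2])
w,cw=cap('wrist')
for b in blobs(w,(90,60,25),(128,255,255),25)[0]: print(b)
hsv=cv2.cvtColor(im,cv2.COLOR_RGB2HSV)
u,v=proj(ci,(.5318,-.1844,.01)).astype(int)
print(hsv[v-18:v+19:2,u-18:u+19:2,1])
E
```

```text
tray rect [ 526.7 -186.4] [117.2 108.5] 3.9 goal .5318 -.1844
t 43.25 p [ 0.4467 -0.4571  0.2395] yaw 20.18 down [ 0.005 -0.005 -1.   ] w 0.453 gf 0.0 F [-0.4 -0.3 -1.2] q 
red [344.0, 135.0] [ 0.6658 -0.3599  0.05  ] [ 0.6323 -0.3266  0.187 ]
red [175.2, 181.2] [0.5584 0.0702 0.05  ] [0.5402 0.0423 0.187 ]
red [343.4, 233.2] [ 0.4172 -0.3467  0.05  ] [ 0.4192 -0.3153  0.187 ]
spool (0.9443264603614807, (8, 8))
loupe (0.9792627692222595, (8, 8))
([121.9, 29.2], [109, 16, 27, 27, 518])
([383.2, 114.6], [378, 104, 12, 20, 139])
([130.3, 354.7], [115, 340, 30, 31, 37])
[[114 125 126 129 136 144 151 144 147 155 154 147 147  93  77  75 126 153
  139]
 [155 155 157 153 153 156 158 155 154 150 155 117  87  97  99 111 111  99
  132]
 [155 157 153 156 153 154 151 151 155 153 138  83 101 147 152 151 150 118
   69]
 [153 154 155 149 156 150 154 150 158 148 120 140 150 155 154 156 151 143
   45]
 [157 153 157 156 148 129 141 138 130 136 146 153 156 160 149 151 151 148
   66]
 [147 152 152 156 125 111 103  82 109 149 151 151 149 158 157 151 156 152
  126]
 [146  92 108 108 101 130 131 138 155 156
[... 312 characters left out ...]
 155 149 156 158 148 150 156 160 158 151 149
  150]
 [121 156 156 157 157 152 155 160 151 150 162 153 157 153 160 157 158 156
  149]
 [116 157 156 154 146 151 142 156 150 150 150 155 157 147 148 156 152 160
  150]
 [113 155 153 155 158 146 154 154 166 153 150 162 155 149 164 155 155 153
  150]
 [ 99 156 159 154 143 151 157 144 150 150 158 149 159 147 147 147 146 152
  152]
 [ 86 153 155 146 155 146 148 146 153 157 144 145 150 154 150 152 157 164
  156]
 [ 66 151 152 156 145 163 145 149 160 148 144 145 152 155 151 155 149 141
  154]
 [ 52 145 166 150 152 152 145 158 167 164 156 157 146 146 146 152 157 162
  143]
 [ 46 153 142 144 152 155 158 159 143 148 152 149 154 151 152 151 147 158
  159]]
```

The leg is folded at its stop, both small stones are in the tray, the shaker is upright, and the spool and loupe have not moved. I'm handing in.

```bash
python3 -c "
from cell import robot
print(robot.sign_off())"
```

```text
the job is handed in; nothing more can be done
None
```

The job is handed in after 43 s on the robot's clock: two small stones are in the tray, both large ones went into the shaker and none came out, the shaker is upright with its cap unchanged, and the leg is folded.

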